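# Clip the gouges in the travel rack and hook the keeper spring over them

## Robot

A 6-joint arm with a two-finger parallel gripper is mounted at the origin on the work surface. World frame = base frame: x ahead of the robot, y to its left, z up, the work surface at z = 0. Lengths are in m, angles in rad, forces in N, time in s.
With the tool pointing down it reaches from about 0.35 to 0.775 m from the base axis. Payload 5.5 kg.
Tool frame: the origin (TCP) lies midway between the tips of the shut fingers; the grasp point (between the pads) lies 19 mm behind it; z points along the fingers, y is the line along which they close (so a half turn about z gives the same grasp; the last joint's range is limited). The gripper opens to 85 mm and grips with 20 to 120 N. Pads are 22 mm wide; open, the fingers measure 114 mm over their backs; the gripper's body (76 mm by 85 mm) begins 54 mm behind the grasp point. The pads swing forward as they close: fully open they stand 13 mm farther back than shut.
Start: joints at [1.088, 0.313, 0.046, 1.304, 0, 1.431], TCP at [0.193, 0.542, 0.231] pointing down, gripper open.
Joint ranges: [-2.76, 2.76], [-0.86, 1.69], [-1.03, 1.26], [-2.2, 2.34], [-1.47, 1.5], [-3.14, 3.14]. Speed limits (rad/s): [2.57, 2.57, 3.14, 3.14, 3.14, 3.14].

## Interface

Orientations are given as a unit quaternion [w, x, y, z].
In Python, from workcell import telemetry, imaging, env gives the robot as it stands. The module is installed in compiled form; this text tells all that it offers.
- The arm moves only by the tool step_arm, never from a script. Its argument "moves" is a list of rows, each a list of 3 entries, a list of its own where there are three numbers: the shift along the tool's x, y, z in mm, then the turn, a rotation vector about the tool's x, y, z in rad, then the finger opening in mm, from 0 to 85.4. A call has 1 to 8 rows; each row is the pose to reach, as a shift and turn from the pose commanded when the call began, along the tool's axes at that moment; what a row does not reach only later rows make up. A row lasts 1/12 s, in which the tool goes at most 41.7 mm and 7.16 degrees, less where a joint would pass 70% of its speed; a pose out of reach is approached as far as the arm can. A call with a gripper value outside its range is refused whole. The fingers move at their own pace and stop on an object; "grip_force" is the grip in N (left out, the last holds). Time passes only in rows, so rows that repeat a pose let the fingers close. It gives the time, the measured TCP pose, the force, the opening and the grip force at its end, in the units of the state.
- telemetry.get_state(): the state, without advancing time (a new reading comes with each control period).
- imaging.read_camera(name): name is "scene" or "top"; returns the picture (384x512x3 uint8, red, green, blue); there is no depth.
- imaging.camera_params(name): a dict with "camera_matrix" (3x3 intrinsics, pixels), "D" ([k1, k2, p1, p2, k3] as OpenCV has them; the pictures are not rectified), "pose" (4x4, takes a point from camera to world coordinates). Camera axes: x right, y up, looking along -z (the intrinsics and any distortion apply to the point x, -y, -z); pixel columns grow to the right and rows downward; lengths in m; the calibration is good to about 2 mm. A picture is of the moment at which its call begins. camera_params takes no time and is no camera call.
- env.hand_in(): hands the job in; it is judged then, once.
The state is a dict: "clock": time; "joint_pos": joint angles; "qvel": joint speeds; "tau": joint torques, N m; "tcp_pos": TCP position; "orientation": TCP orientation; "wrist_force": force on the tool from outside, world axes, zero at the start; "ft_torque": the same for the moment, N m; "finger_gap": finger opening in m; "grip_force": force on a finger pad.
Only numpy, scipy, OpenCV 4.12 (cv2) and the standard library are available. Lean on these libraries where they do the work, as an engineer would, in place of code of your own. Each camera call takes 0.05 s, during which the arm holds its last target. There are 200 camera calls.

## Task

Pack the carving gouges for travel: press every gouge on the bench down into a fork clip of the rack, one to a station, handle end on the cradle, until its shank is fully home and the sprung jaw has closed over it. Then fetch the spring puller from its block and, using its pin in the pull ring and never your fingers, swing the keeper across the gouges, stretch its spring and leave the hook caught on the anchor post, and stand the puller back in its block. Leave everything else on the bench alone.

Things in the scene. Friction and masses are not known exactly. Their poses are not given: they have to be found in the camera images.
- rack: Fixed gouge rack: plywood plate 190 x 300 mm, 12 thick, four stations 56 mm apart along y. Origin under the plate; x along the tools (handles -x, blades +x). Each station: an aluminium fork clip 20 mm long (top 74 mm up) and, behind it, a wooden cradle for the handle's butt (x -88 to -66 mm, top 34 mm up, dividers to 46 mm, bays 31 wide, stop board at x -97). Between them is only the plate.
- slot0 (a point): Station 0 (y -84 mm in the rack): where the shank's axis lies when home in the clip, 45 mm above the bench, x 25 mm; axes as the rack's. Channel 13 mm wide, open upward, fixed prong at -y, sprung hinged jaw at +y. The jaw's sloping nose hangs over the channel 8 mm above this point; a shank pushed straight down with 4 to 10 N drives it aside, then it snaps back. Pulling out takes some 5 N.
- slot1 (a point): Station 1 (y -28 mm in the rack); otherwise as slot0. Any gouge may go in any station.
- slot2 (a point): Station 2 (y +28 mm); otherwise as slot0.
- slot3 (a point): Station 3 (y +84 mm, nearest the anchor post); otherwise as slot0.
- gouge0: Palm gouge lying on the bench: pale wooden handle 90 x 22 x 22 mm, round steel shank 10 mm across, fishtail blade 16 mm wide, ending 83 mm beyond the handle; 90 g, balance point 25 to 30 mm behind the handle's front. Origin on the axis at the handle's front end (in the rack: 25 mm behind the slot point); x to the blade, z up; axis 11 mm up on the bench. Absent: None.
- gouge1: Palm gouge lying on the bench: pale wooden handle 90 x 22 x 22 mm, round steel shank 10 mm across, round blade, ending 83 mm beyond the handle; 90 g, balance point 25 to 30 mm behind the handle's front. Origin on the axis at the handle's front end (in the rack: 25 mm behind the slot point); x to the blade, z up; axis 11 mm up on the bench. Absent: None.
- gouge2: Palm gouge lying on the bench: pale wooden handle 90 x 22 x 22 mm, round steel shank 10 mm across, flat blade 10 mm wide, ending 83 mm beyond the handle; 90 g, balance point 25 to 30 mm behind the handle's front. Origin on the axis at the handle's front end (in the rack: 25 mm behind the slot point); x to the blade, z up; axis 11 mm up on the bench. Absent: None.
- gouge3: Palm gouge lying on the bench: pale wooden handle 90 x 22 x 22 mm, round steel shank 10 mm across, V blade 14 mm wide, ending 83 mm beyond the handle; 90 g, balance point 25 to 30 mm behind the handle's front. Origin on the axis at the handle's front end (in the rack: 25 mm behind the slot point); x to the blade, z up; axis 11 mm up on the bench. Absent: None.
- keeper (a joint): Swing of the keeper (steel bar 131 mm long, then coil spring, hook and pull ring, level, 62 mm up) on an upright pivot at x 55, y -116 mm in the rack. Rad: 0 = across all the shanks, along the rack's +y to the post; grows as it opens toward +x (1.57 = along +x). Starts open at 1.25 to 1.65, turns lightly, stays where left. Shut, it clears seated shanks by 3 mm or more.
- spring (a joint): Stretch of the keeper's spring, m: 0 slack, at most 0.05; 180 N/m with 0.5 N preload. 0.022 with the hook on the post (4.5 N). The hook's barb passes the post only with 0.031 or more (0.037, about 7 N, is comfortable).
- pull_ring: Spring's end: flat J hook of 4 mm wire, then a pull ring. x outward along the spring, origin on the pivot axis plus the stretch. Crossbar at x 220 mm; stem along y -9 mm; barb 6 mm long points back at y +9 mm, the side that leads as the keeper swings shut. Stretch it beyond the post on the rack's +x side of it, swing until the post is in the mouth between stem and barb, then relax.
- eye (a point): Centre of the pull ring, 12.5 mm outside the hook's crossbar, 62 mm above the bench; clear width 16 mm, wire 4 mm thick. Only low things (under 30 mm) lie beneath it.
- bight (a point): Point inside the hook, 6 mm inside the crossbar; it coincides with the post's axis when the hook is on.
- post (a point): Axis of the anchor post at the hook's height (62 mm up): upright steel pin 8 mm across at x 55, y 120 mm in the rack, top 78 mm above the bench.
- puller: Spring puller standing in its block: dark wooden handle 24 x 24 x 56 mm on a steel pin 7 mm across with a round tip that reaches 47.5 mm below the handle; about 90 g. Origin at the centre of the handle's underside, z up along the handle. Hold it upright by the handle and put the pin down through the pull ring.
- stand: The puller's block, fixed: 60 x 60 x 60 mm pale wood with an upright hole 18 mm wide through its middle. Origin under its centre, z up. The puller's handle rests on the block's top: puller origin 60 mm above the block's.
- mallet: Bystander: carver's mallet; leave it alone. Origin under its head, which stands on the bench.
- blank0: Bystander: bowl blank; leave it alone. Origin under its centre.
- blank1: Bystander: bowl blank; leave it alone. Origin under its centre.
- glue: Bystander: glue bottle; leave it alone. Origin under its centre.
- stone: Bystander: sharpening stone; leave it alone. Origin under its centre.
- offcut: Bystander: offcut; leave it alone. Origin under its centre.
- brush: Bystander: bench brush; leave it alone. Origin under its centre.
There are look-alikes about, which are no part of the job. What is shaped like the gouge3 but black is not meant. Leave any orange look-alike of the gouge1 alone.

How it is judged:
On the way, in this order (a step that is already met when the one before it is completed fails the run):
1. every gouge is home in a fork clip under a closed jaw (((x of gouge0 in the frame of slot0 between -0.045 and -0.005 m and y of gouge0 in the frame of slot0 between -0.007 and 0.007 m and z of gouge0 in the frame of slot0 between -0.004 and 0.004 m and angle between the x axis of gouge0 and the x axis of slot0, either way round below 0.1 rad) or (x of gouge0 in the frame of slot1 between -0.045 and -0.005 m and y of gouge0 in the frame of slot1 between -0.007 and 0.007 m and z of gouge0 in the frame of slot1 between -0.004 and 0.004 m and angle between the x axis of gouge0 and the x axis of slot1, either way round below 0.1 rad) or (x of gouge0 in the frame of slot2 between -0.045 and -0.005 m and y of gouge0 in the frame of slot2 between -0.007 and 0.007 m and z of gouge0 in the frame of slot2 between -0.004 and 0.004 m and angle between the x axis of gouge0 and the x axis of slot2, either way round below 0.1 rad) or (x of gouge0 in the frame of slot3 between -0.045 and -0.005 m and y of gouge0 in the frame of slot3 between -0.007 and 0.007 m and z of gouge0 in the frame of slot3 between -0.004 and 0.004 m and angle between the x axis of gouge0 and the x axis of slot3, either way round below 0.1 rad)) and ((x of gouge1 in the frame of slot0 between -0.045 and -0.005 m and y of gouge1 in the frame of slot0 between -0.007 and 0.007 m and z of gouge1 in the frame of slot0 between -0.004 and 0.004 m and angle between the x axis of gouge1 and the x axis of slot0, either way round below 0.1 rad) or (x of gouge1 in the frame of slot1 between -0.045 and -0.005 m and y of gouge1 in the frame of slot1 between -0.007 and 0.007 m and z of gouge1 in the frame of slot1 between -0.004 and 0.004 m and angle between the x axis of gouge1 and the x axis of slot1, either way round below 0.1 rad) or (x of gouge1 in the frame of slot2 between -0.045 and -0.005 m and y of gouge1 in the frame of slot2 between -0.007 and 0.007 m and z of gouge1 in the frame of slot2 between -0.004 and 0.004 m and angle between the x axis of gouge1 and the x axis of slot2, either way round below 0.1 rad) or (x of gouge1 in the frame of slot3 between -0.045 and -0.005 m and y of gouge1 in the frame of slot3 between -0.007 and 0.007 m and z of gouge1 in the frame of slot3 between -0.004 and 0.004 m and angle between the x axis of gouge1 and the x axis of slot3, either way round below 0.1 rad)) and ((x of gouge2 in the frame of slot0 between -0.045 and -0.005 m and y of gouge2 in the frame of slot0 between -0.007 and 0.007 m and z of gouge2 in the frame of slot0 between -0.004 and 0.004 m and angle between the x axis of gouge2 and the x axis of slot0, either way round below 0.1 rad) or (x of gouge2 in the frame of slot1 between -0.045 and -0.005 m and y of gouge2 in the frame of slot1 between -0.007 and 0.007 m and z of gouge2 in the frame of slot1 between -0.004 and 0.004 m and angle between the x axis of gouge2 and the x axis of slot1, either way round below 0.1 rad) or (x of gouge2 in the frame of slot2 between -0.045 and -0.005 m and y of gouge2 in the frame of slot2 between -0.007 and 0.007 m and z of gouge2 in the frame of slot2 between -0.004 and 0.004 m and angle between the x axis of gouge2 and the x axis of slot2, either way round below 0.1 rad) or (x of gouge2 in the frame of slot3 between -0.045 and -0.005 m and y of gouge2 in the frame of slot3 between -0.007 and 0.007 m and z of gouge2 in the frame of slot3 between -0.004 and 0.004 m and angle between the x axis of gouge2 and the x axis of slot3, either way round below 0.1 rad)) and ((x of gouge3 in the frame of slot0 between -0.045 and -0.005 m and y of gouge3 in the frame of slot0 between -0.007 and 0.007 m and z of gouge3 in the frame of slot0 between -0.004 and 0.004 m and angle between the x axis of gouge3 and the x axis of slot0, either way round below 0.1 rad) or (x of gouge3 in the frame of slot1 between -0.045 and -0.005 m and y of gouge3 in the frame of slot1 between -0.007 and 0.007 m and z of gouge3 in the frame of slot1 between -0.004 and 0.004 m and angle between the x axis of gouge3 and the x axis of slot1, either way round below 0.1 rad) or (x of gouge3 in the frame of slot2 between -0.045 and -0.005 m and y of gouge3 in the frame of slot2 between -0.007 and 0.007 m and z of gouge3 in the frame of slot2 between -0.004 and 0.004 m and angle between the x axis of gouge3 and the x axis of slot2, either way round below 0.1 rad) or (x of gouge3 in the frame of slot3 between -0.045 and -0.005 m and y of gouge3 in the frame of slot3 between -0.007 and 0.007 m and z of gouge3 in the frame of slot3 between -0.004 and 0.004 m and angle between the x axis of gouge3 and the x axis of slot3, either way round below 0.1 rad))), for 0.2 s.
2. the puller's pin stretches the spring by the ring (value of joint spring above 0.029 m and contact force between puller and pull_ring above 1 N), for 0.1 s.
3. the stretched hook is caught on the post and the puller is off the ring (horizontal distance between bight and post below 0.007 m and value of joint spring between 0.015 and 0.029 m and contact force between puller and pull_ring below 0.3 N and z of puller in the frame of eye above 0.052 m), for 0.2 s.
At the end, for the whole second after the job is handed in: Each gouge in a station: handle front 25 mm behind the slot point within 20 mm along, 7 mm across and 4 mm in height, in line within 0.1 rad. Bight within 7 mm of the post, spring stretched 15 to 29 mm. Puller at rest upright in its block (within 12 mm of centre, origin 54 to 66 mm up) (all of step 1 and horizontal distance between bight and post below 0.007 m and value of joint spring between 0.015 and 0.029 m and horizontal distance between puller and stand below 0.012 m and angle between puller's own z axis and vertical below 0.1 rad and z of puller in the frame of stand between 0.054 and 0.066 m and linear speed of puller below 0.02 m/s); the robot touches nothing.
It fails at once if fingers on the spring's hook or pull ring (contact force between the fingers and pull_ring above 1.5 N).
It fails at once if a bystander moved more than 40 mm (distance of any of mallet, blank0, blank1, glue, stone, offcut, brush from where it was at the start of the episode above 0.04 m).
Of gouge0, gouge1, gouge2, gouge3 only 3 to 4 are there at a start; the rules pass over those that are not, and their reading is None.
At some moment in a run one of gouge0, gouge1, gouge2, gouge3 may be knocked a few centimetres aside while the robot is not near it.
It also fails if it takes over 200 s, if anything falls off the work surface, if the arm or the gripper's body presses on something with over 40 N, if the wrist force passes 120 N, or if a joint passes its speed limit or range.

## Working session

There is one attempt and no reset: what is moved stays moved. The work goes in short steps, Python scripts to look and compute and a tool call to move; the robot and the scene stay as the last step left them, time stands still between calls to the robot, and variables do not carry over. Pictures are saved under pics/ and viewed, at most 14 in all, crops included, and the job is handed in when it is done.

Besides the shell and the picture viewer there is one more tool, called after "Request:" by a JSON object that holds its "fn" and its "kwargs", one argument or row to a line. step_arm: Moves the arm, as the interface text tells. Its arguments: {"type":"object","properties":{"moves":{"type":"array"},"grip_force":{"type":"number"}},"required":["moves"]}

```bash
mkdir -p pics; cat > h.py <<'E'
import numpy as np, cv2
from workcell import telemetry, imaging, env
from scipy.spatial.transform import Rotation as R
def snap(n,f):
    im=imaging.read_camera(n); cv2.imwrite('pics/'+f+'.png',im[:,:,::-1]); return im
def ray(n,px):
    p=imaging.camera_params(n); K=np.array(p['camera_matrix']);T=np.array(p['pose'])
    u=cv2.undistortPoints(np.array(px,float).reshape(-1,1,2),K,np.array(p['D'],float)).reshape(-1,2)
    d=np.c_[u[:,0],-u[:,1],-np.ones(len(u))]@T[:3,:3].T
    return T[:3,3],d
def at_z(n,px,z):
    o,d=ray(n,px); return o+d*((np.asarray(z)-o[2])/d[:,2])[:,None]
def proj(n,P):
    p=imaging.camera_params(n);T=np.array(p['pose'])
    c=(np.array(P,float).reshape(-1,3)-T[:3,3])@T[:3,:3]
    c=c*[1,-1,-1]
    return cv2.projectPoints(c,np.zeros(3),np.zeros(3),np.array(p['camera_matrix']),np.array(p['D'],float))[0].reshape(-1,2)
def st():
    s=telemetry.get_state(); print({k:np.round(s[k],4).tolist() for k in ('clock','tcp_pos','orientation','wrist_force','finger_gap','grip_force','joint_pos')}); return s
def tri(pa,pb):
    oa,da=ray('scene',[pa]);ob,db=ray('top',[pb])
    A=np.c_[da[0],-db[0]];t=np.linalg.lstsq(A,ob-oa,rcond=None)[0]
    a=oa+da[0]*t[0];b=ob+db[0]*t[1];return (a+b)/2,np.linalg.norm(a-b)
E
python3 - <<'E'
from h import *
for n in('scene','top'):
    im=snap(n,n+'0'); cv2.imwrite(f'pics/{n}0b.png',cv2.resize(im[:,:,::-1],(800,600),interpolation=cv2.INTER_CUBIC))
    p=imaging.camera_params(n);print(n,np.round(p['pose'],3).tolist(),np.round(p['camera_matrix'],1).tolist(),p['D'])
st()
E
```

```text
scene [[0.219, -0.582, 0.784, 1.453], [0.976, 0.119, -0.184, -0.28], [0.014, 0.805, 0.593, 0.759], [0.0, 0.0, 0.0, 1.0]] [[448.3, 0.0, 246.2], [0.0, 448.3, 195.7], [0.0, 0.0, 1.0]] [0.04356691 0.         0.         0.         0.        ]
top [[-0.024, 0.986, -0.163, 0.317], [-0.999, -0.028, -0.023, -0.068], [-0.028, 0.162, 0.986, 1.282], [0.0, 0.0, 0.0, 1.0]] [[375.9, 0.0, 256.4], [0.0, 375.9, 194.8], [0.0, 0.0, 1.0]] [-0.00900862  0.          0.          0.          0.        ]
{'clock': 0.1, 'tcp_pos': [0.193, 0.5411, 0.2305], 'orientation': [-0.0002, 0.1705, 0.9854, -0.0008], 'wrist_force': [-0.6594, 0.5763, -0.9153], 'finger_gap': 0.086, 'grip_force': 0.0, 'joint_pos': [1.0884, 0.3139, 0.0451, 1.3036, -0.0, 1.4312]}
```

View pics/scene0b.png

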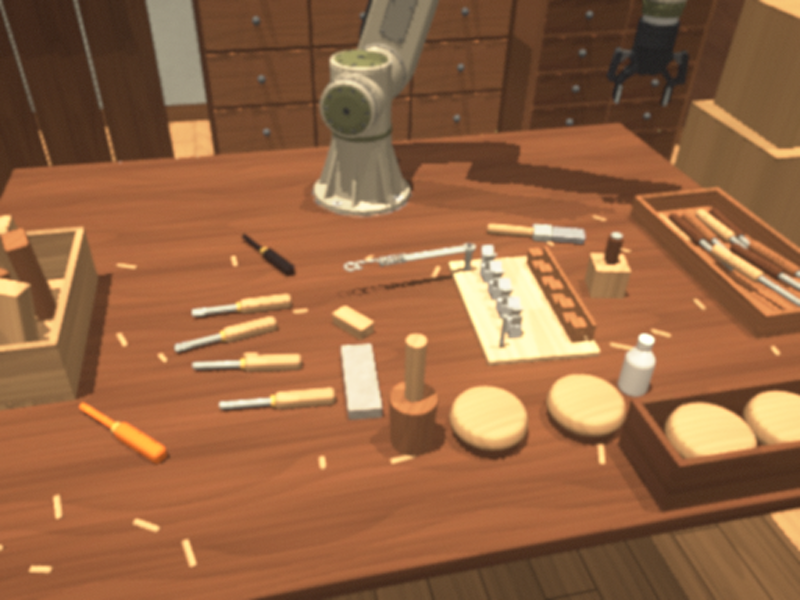

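View pics/top0b.png

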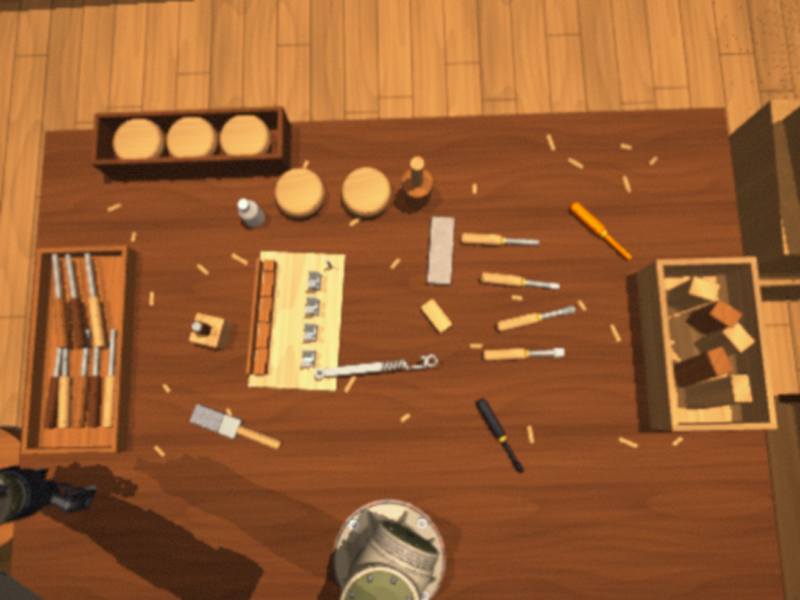

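Both views show four pale gouges at 800-scale top pixels (500,240), (520,283), (536,318) and (523,353). These four are the ones meant. The black one at (500,435) and the orange one at (600,230) are look-alikes. The rack is at (297,320), the puller at (207,330), the keeper ring at (430,361). Next I'll check enlarged crops.

```bash
python3 - <<'E'
import cv2
t=cv2.imread('pics/top0.png')
cv2.imwrite('pics/c1.png',cv2.resize(t[135:255,280:415],None,fx=5.5,fy=5,interpolation=cv2.INTER_CUBIC)[:, :])
cv2.imwrite('pics/c2.png',cv2.resize(t[145:265,115:285],None,fx=4.7,fy=4.7,interpolation=cv2.INTER_CUBIC))
E
```

```text
(no output)
```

View pics/c1.png

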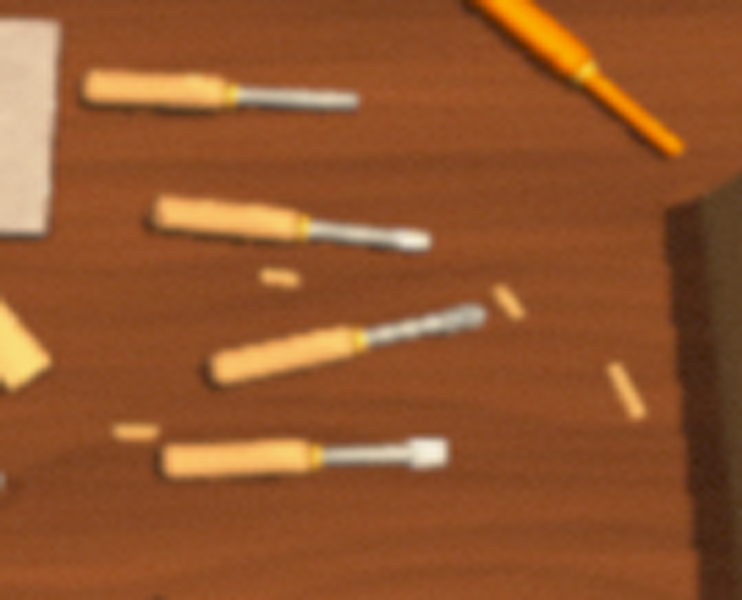

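View pics/c2.png

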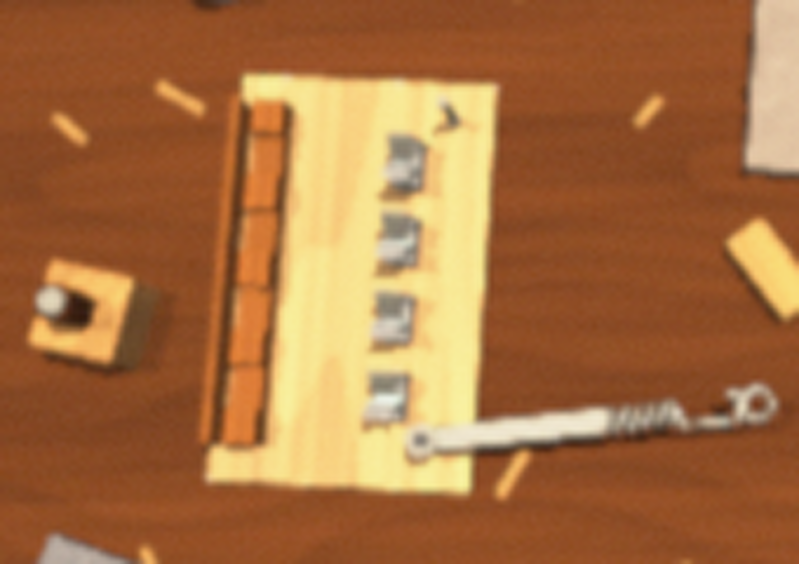

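Crop 1 shows, top to bottom: round (butt 82,87, tip 358,100), flat (153,212 to 431,241), V (209,371 to 487,315) and fishtail (160,461 to 448,453), all pale, so gouges 1, 2, 3 and 0. Crop 2 shows the plate corners (243,74), (498,85), (470,494), (205,482), post top (443,104), pivot (420,441), ring (757,404), and puller top (50,301).

```bash
cat > m.py <<'E'
from h import *
c1=lambda P:np.array(P)/[5.5,5]+[280,135]
c2=lambda P:np.array(P)/4.7+[115,145]
g={'round':[(82,87),(358,100)],'flat':[(153,212),(431,241)],'V':[(209,371),(487,315)],'fish':[(160,461),(448,453)]}
for k,v in g.items():
    P=at_z('top',c1(v),[.013,.012]);d=P[1]-P[0];L=np.hypot(*d[:2])
    print(k,'len',L.round(4),'front',(P[0]+d*90/173).round(4)[:2],'yaw',np.arctan2(d[1],d[0]).round(3))
C=at_z('top',c2([(243,74),(498,85),(470,494),(205,482)]),.012)[:,:2]
M=np.array([(-95,150),(95,150),(95,-150),(-95,-150)])/1000.
def fit(M,W):
    a=M-M.mean(0);b=W-W.mean(0);th=np.arctan2((a[:,0]*b[:,1]-a[:,1]*b[:,0]).sum(),(a*b).sum())
    r=np.array([[np.cos(th),-np.sin(th)],[np.sin(th),np.cos(th)]]);t=W.mean(0)-r@M.mean(0)
    return th,r,t,W-(M@r.T+t)
th,r,t,e=fit(M,C);print('rack',t.round(4),th.round(4),'res',(e*1000).round(1).tolist())
def chk(n,px,z):
    p=at_z('top',[c2(px)],z)[0,:2];print(n,p.round(4),'in rack',((p-t)@r*1000).round(1))
chk('post',(443,104),.078);chk('pivot',(420,441),.066);chk('ring',(757,404),.062)
for q in [(50,301)]:chk('pullertop',q,.116)
B=at_z('top',c2([(53,260),(135,278),(112,365),(28,345)]),.06);print('block',B.mean(0).round(4),(B[1]-B[0]).round(3))
print(np.round(proj('scene',[[*(r@np.array(m)/1+t),.012] for m in M]),1).tolist())
E
python3 m.py; python3 - <<'E'
import cv2
t=cv2.imread('pics/scene0.png')
cv2.imwrite('pics/c3.png',cv2.resize(t[140:240,215:415],None,fx=4,fy=4,interpolation=cv2.INTER_CUBIC))
E
```

```text
round len 0.1737 front [ 0.6654 -0.2658] yaw -1.654
flat len 0.1733 front [ 0.5698 -0.3055] yaw -1.716
V len 0.1763 front [ 0.4895 -0.3356] yaw -1.379
fish len 0.1755 front [ 0.4123 -0.3041] yaw -1.566
rack [0.5    0.1893] -1.6454 res [[0.6, 0.3], [0.4, -0.7], [0.0, -0.5], [-1.0, 0.9]]
post [0.6135 0.1136] in rack [ 67.  118.8]
pivot [0.3792 0.1321] in rack [  66.  -116.2]
ring [ 0.3989 -0.1001] in rack [296.1 -79.3]
pullertop [0.4764 0.3736] in rack [-182.   -37.3]
block [0.4757 0.3718 0.06  ] [-0.014 -0.059  0.   ]
[[383.0, 223.6], [311.8, 229.7], [286.3, 166.6], [345.7, 162.5]]
```

View pics/c3.png

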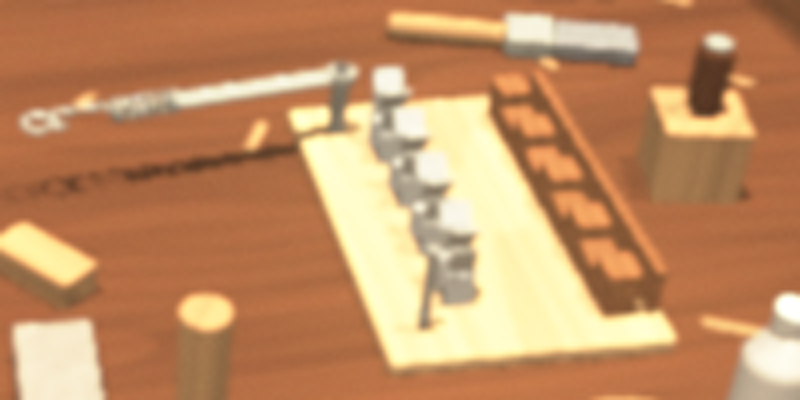

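The plate centre is offset about 11 mm from the rack origin (post and pivot agree on it). I'll fit the rack from both cameras together.

```bash
cat > fit.py <<'E'
from h import *
from scipy.optimize import least_squares
c2=lambda P:np.array(P)/4.7+[115,145]
c3=lambda P:np.array(P)/4+[215,140]
pl=[(-95,150),(95,150),(95,-150),(-95,-150)]
T=c2([(243,74),(498,85),(470,494),(205,482),(443,104),(420,441)])
S=c3([(677,343),(393,367),(290,110),(434,256),(343,68)])
def world(v,tx=None):
    x,y,th,off=v; c,s=np.cos(th),np.sin(th)
    M=np.array([(a+off*1000,b,12) for a,b in pl]+[(55,120,78),(55,-116,66)])/1000
    return np.c_[x+c*M[:,0]-s*M[:,1],y+s*M[:,0]+c*M[:,1],M[:,2]]
def res(v,cams):
    W=world(v);o=[]
    if 't' in cams:o.append((proj('top',W)-T).ravel())
    if 's' in cams:o.append((proj('scene',W[[0,1,2,4,5]])-S).ravel())
    return np.concatenate(o)
for cams in('t','s','ts'):
    q=least_squares(res,[.5,.19,-1.645,-.011],args=(cams,),x_scale=[.01,.01,.1,.01],loss='soft_l1')
    print(cams,q.x.round(4),res(q.x,cams).round(1))
E
python3 fit.py
python3 - <<'E'
from h import *
# gouges from scene for cross-check: raw scene px of butt/tip (800-scale /1.5625)
import cv2
im=cv2.imread('pics/scene0.png')
hsv=cv2.cvtColor(im,cv2.COLOR_BGR2HSV)
g={'round':[[.6654,-.2658],-1.654],'flat':[[.5698,-.3055],-1.716],'V':[[.4895,-.3356],-1.379],'fish':[[.4123,-.3041],-1.566]}
for k,(f,y) in g.items():
    d=np.array([np.cos(y),np.sin(y)]);f=np.array(f)
    print(k,(proj('scene',[[*(f-.09*d),.011],[*f,.011],[*(f+.083*d),.011]])*1.5625).round(0).tolist())
# gripper check
s=telemetry.get_state();print((proj('scene',[s['tcp_pos']])*1.5625).round(1),(proj('top',[s['tcp_pos']])*1.5625).round(1))
E
```

```text
t [ 0.4989  0.1779 -1.6465 -0.0115] [ 0.1  0.2 -0.2  0.2 -0.2  0.1  0.2 -0.3 -0.1 -0.3  0.1  0. ]
s [ 0.5072  0.1787 -1.6496 -0.0115] [ 0.3 -0.1 -0.4 -0.1  0.   0.4  0.  -1.  -0.   1.1]
ts [ 0.5013  0.1794 -1.6447 -0.0113] [-0.3 -0.4 -0.6 -0.5 -0.5 -0.6 -0.1 -0.9 -0.6 -1.  -0.3 -0.7 -0.4 -1.7
 -0.6 -1.5 -0.6 -0.6 -0.3 -2.4 -0.6  0.1]
round [[333.0, 395.0], [274.0, 400.0], [218.0, 405.0]]
flat [[300.0, 360.0], [243.0, 363.0], [191.0, 365.0]]
V [[274.0, 322.0], [222.0, 334.0], [172.0, 347.0]]
fish [[289.0, 300.0], [239.0, 306.0], [191.0, 311.0]]
[[637.1 108.8]] [[ 73.2 480.6]]
```

Rack fits from the two cameras differ by about 8 mm in world x, so I need a hand-eye check with the gripper over the bench. I'll move to a hover.

```bash
cat >> h.py <<'E'
def plan(*targets):
    """targets: (x,y,z,yaw of tool y). print shift mm / rotvec, all from the present pose"""
    s=telemetry.get_state();p=np.array(s['tcp_pos']);q=s['orientation'];r0=R.from_quat([q[1],q[2],q[3],q[0]])
    for x,y,z,yw in targets:
        ya=np.array([np.cos(yw),np.sin(yw),0]);za=np.array([0,0,-1.]);xa=np.cross(ya,za)
        r1=R.from_matrix(np.c_[xa,ya,za])
        print('shift',(r0.inv().apply(np.array([x,y,z])-p)*1000).round(1).tolist(),'rot',(r0.inv()*r1).as_rotvec().round(4).tolist())
E
python3 -c "
from h import *
plan((.45,.25,.23,.7),(.5,.0,.2,.2),(.41,-.2,.15,0),(.4123,-.29,.12,0))"
```

```text
shift [-339.8, -187.8, 0.7] rot [-0.0016, 0.0002, 0.5281]
shift [-471.0, -406.5, 31.1] rot [-0.0016, 0.0006, 1.0281]
shift [-453.4, -625.0, 81.4] rot [-0.0015, 0.0008, 1.2281]
shift [-485.8, -708.9, 111.5] rot [-0.0015, 0.0008, 1.2281]
```

Request:
{"fn": "step_arm", "kwargs": {
  "moves": [
    [[-340, -188, 0], [0, 0, 0.53], 60],
    [[-340, -188, 0], [0, 0, 0.53], 60],
    [[-340, -188, 0], [0, 0, 0.53], 60],
    [[-340, -188, 0], [0, 0, 0.53], 60],
    [[-340, -188, 0], [0, 0, 0.53], 60],
    [[-340, -188, 0], [0, 0, 0.53], 60],
    [[-340, -188, 0], [0, 0, 0.53], 60],
    [[-340, -188, 0], [0, 0, 0.53], 60]
  ]
}}

```text
clock: 0.77
tcp_pos: [0.4145, 0.2898, 0.2311]
orientation: [-0.0, 0.423, 0.906, -0.0]
wrist_force: [1.5, 0.5, -0.3]
finger_gap: 0.0603
grip_force: 0.0
```

```bash
python3 -c "
from h import *
st();plan((.5,.0,.2,.2),(.41,-.2,.15,0),(.4123,-.29,.12,0))"
```

```text
{'clock': 0.7667, 'tcp_pos': [0.4145, 0.2898, 0.2311], 'orientation': [-0.0001, 0.4226, 0.9063, -0.0001], 'wrist_force': [1.4768, 0.4908, -0.2982], 'finger_gap': 0.0603, 'grip_force': 0.0, 'joint_pos': [0.4512, 0.1794, -0.1296, 1.2621, 0.0001, 1.3238]}
shift [-276.9, -120.8, 31.1] rot [-0.0003, -0.0001, 0.4982]
shift [-372.3, -318.3, 81.1] rot [-0.0004, -0.0001, 0.6982]
shift [-442.7, -374.4, 111.1] rot [-0.0004, -0.0001, 0.6982]
```

Request:
{"fn": "step_arm", "kwargs": {
  "moves": [
    [[-277, -121, 31], [0, 0, 0.5], 60],
    [[-277, -121, 31], [0, 0, 0.5], 60],
    [[-277, -121, 31], [0, 0, 0.5], 60],
    [[-277, -121, 31], [0, 0, 0.5], 60],
    [[-277, -121, 31], [0, 0, 0.5], 60],
    [[-277, -121, 31], [0, 0, 0.5], 60],
    [[-277, -121, 31], [0, 0, 0.5], 60],
    [[-277, -121, 31], [0, 0, 0.5], 60]
  ]
}}

```text
clock: 1.43
tcp_pos: [0.5001, -0.0032, 0.1993]
orientation: [0.0, 0.636, 0.772, -0.001]
wrist_force: [1.1, 1.5, 0.4]
finger_gap: 0.06
grip_force: 0.0
```

```bash
python3 -c "
from h import *
plan((.4123,-.29,.12,0))"
```

```text
shift [-264.5, -141.1, 79.7] rot [-0.0004, 0.0015, 0.193]
```

Request:
{"fn": "step_arm", "kwargs": {
  "moves": [
    [[-264, -141, 80], [0, 0, 0.193], 60],
    [[-264, -141, 80], [0, 0, 0.193], 60],
    [[-264, -141, 80], [0, 0, 0.193], 60],
    [[-264, -141, 80], [0, 0, 0.193], 60],
    [[-264, -141, 80], [0, 0, 0.193], 60],
    [[-264, -141, 80], [0, 0, 0.193], 60],
    [[-264, -141, 80], [0, 0, 0.193], 60],
    [[-264, -141, 80], [0, 0, 0.193], 60]
  ]
}}

```text
clock: 2.1
tcp_pos: [0.4111, -0.2882, 0.1188]
orientation: [-0.0, 0.707, 0.708, -0.001]
wrist_force: [0.9, -0.6, 0.6]
finger_gap: 0.06
grip_force: 0.0
```

```bash
python3 - <<'E'
from h import *
s=st();t=np.array(s['tcp_pos'])
a=snap('scene','s1');b=snap('top','t1')
pa=proj('scene',[t])[0];pb=proj('top',[t])[0]
print(pa,pb)
f=[]
for im,p in((a,pa),(b,pb)):
    x,y=(p-[40,30]).astype(int);print(x,y)
    f.append(cv2.resize(im[y:y+60,x:x+80,::-1],None,fx=5,fy=5,interpolation=cv2.INTER_CUBIC))
cv2.imwrite('pics/c4.png',np.hstack(f))
E
```

```text
{'clock': 2.1, 'tcp_pos': [0.4111, -0.2882, 0.1188], 'orientation': [-0.0004, 0.7065, 0.7077, -0.0005], 'wrist_force': [0.9389, -0.6483, 0.6477], 'finger_gap': 0.06, 'grip_force': 0.0, 'joint_pos': [-0.7708, 0.2392, -0.3396, 0.9928, -0.001, 0.7984]}
[154.36469376 162.08252988] [337.45901687 224.13508687]
114 132
297 194
```

View pics/c4.png

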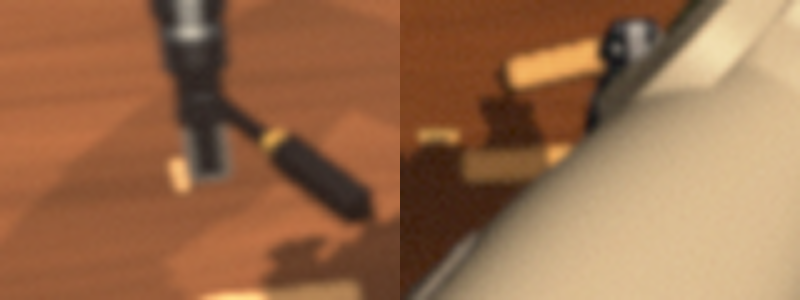

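The scene crop shows the near fingertip's bottom centre at (209,178), raw (155.8,167.6); the top view is blocked by the arm.

```bash
python3 - <<'E'
from h import *
t=np.array([.4111,-.2882,.1188])
for dx in(.03,.04):
  for dz in (0,.004,.008): print(dx,dz,proj('scene',[t+[dx,0,dz]]).round(1))
# handle of gouges fit in each camera by mask PCA: compare both cams
T=cv2.imread('pics/top0.png');S=cv2.imread('pics/scene0.png')
def blobs(im,roi):
    h=cv2.cvtColor(im,cv2.COLOR_BGR2HSV);m=cv2.inRange(h,(10,60,165),(28,255,255));x0,y0,x1,y1=roi
    z=np.zeros_like(m);z[y0:y1,x0:x1]=m[y0:y1,x0:x1]
    n,l,s,c=cv2.connectedComponentsWithStats(z);return [(s[i,4],c[i].round(1).tolist()) for i in range(1,n) if s[i,4]>80]
bt=blobs(T,(290,140,400,240));bs=blobs(S,(110,180,225,270));print(bt,bs)
for a,c in bt:print('top ',at_z('top',[c],.013)[0].round(4))
for a,c in bs:print('scene',at_z('scene',[c],.013)[0].round(4))
E
```

```text
0.03 0 [[155.  168.1]]
0.03 0.004 [[154.9 166.8]]
0.03 0.008 [[154.7 165.5]]
0.04 0 [[155.3 170.1]]
0.04 0.004 [[155.1 168.9]]
0.04 0.008 [[154.9 167.5]]
[(np.int32(161), [386.1, 148.8]), (np.int32(215), [312.4, 152.1]), (np.int32(200), [322.8, 178.0]), (np.int32(192), [332.4, 205.1]), (np.int32(189), [324.1, 226.2])] [(np.int32(8213), [167.5, 224.1])]
top  [ 0.6759 -0.4912  0.013 ]
top  [ 0.6721 -0.2363  0.013 ]
top  [ 0.5792 -0.2675  0.013 ]
top  [ 0.4846 -0.2949  0.013 ]
top  [ 0.4139 -0.2632  0.013 ]
scene [ 0.547  -0.2741  0.013 ]
```

```bash
python3 -c "
from h import *
st();plan((.4125,-.289,.003,.003))"
```

```text
{'clock': 2.2, 'tcp_pos': [0.4114, -0.287, 0.1189], 'orientation': [-0.0009, 0.707, 0.7072, -0.0001], 'wrist_force': [0.5169, 0.8651, -0.0106], 'finger_gap': 0.0598, 'grip_force': 0.0, 'joint_pos': [-0.7692, 0.2391, -0.3393, 0.9942, -0.0002, 0.8014]}
shift [-2.1, 1.2, 115.9] rot [-0.0015, -0.0011, -0.0028]
```

Request:
{"fn": "step_arm", "kwargs": {
  "moves": [
    [[-1, 0, 40], [0, 0, 0], 60],
    [[-1, 0, 80], [0, 0, 0], 60],
    [[-1, 0, 105], [0, 0, 0], 60],
    [[-1, 0, 116], [0, 0, 0], 60],
    [[-1, 0, 116], [0, 0, 0], 60],
    [[-1, 0, 116], [0, 0, 0], 40],
    [[-1, 0, 116], [0, 0, 0], 20],
    [[-1, 0, 116], [0, 0, 0], 0]
  ],
  "grip_force": 60
}}

```text
clock: 2.87
tcp_pos: [0.4141, -0.2864, 0.0058]
orientation: [0.001, 0.705, 0.709, 0.0]
wrist_force: [0.1, -0.1, -0.3]
finger_gap: 0.0245
grip_force: 0.0
```

Request:
{"fn": "step_arm", "kwargs": {
  "moves": [
    [[0, 0, 0], [0, 0, 0], 0],
    [[0, 0, 0], [0, 0, 0], 0],
    [[0, 0, 0], [0, 0, 0], 0],
    [[0, 0, 0], [0, 0, 0], 0]
  ]
}}

```text
clock: 3.2
tcp_pos: [0.4142, -0.2866, 0.0061]
orientation: [0.002, 0.705, 0.709, 0.0]
wrist_force: [0.5, 1.4, 6.8]
finger_gap: 0.0203
grip_force: 60.2
```

```bash
python3 -c "
from h import *
st()"
```

```text
{'clock': 3.2, 'tcp_pos': [0.4142, -0.2866, 0.0061], 'orientation': [0.0017, 0.7052, 0.709, 0.0005], 'wrist_force': [0.4597, 1.4247, 6.7867], 'finger_gap': 0.0203, 'grip_force': 60.2457, 'joint_pos': [-0.7654, 0.3627, -0.4881, 0.7166, 0.0009, 0.8001]}
```

Request:
{"fn": "step_arm", "kwargs": {
  "moves": [
    [[0, 0, -40], [0, 0, 0], 0],
    [[0, 0, -80], [0, 0, 0], 0],
    [[0, 0, -120], [0, 0, 0], 0],
    [[0, 0, -140], [0, 0, 0], 0],
    [[0, 0, -140], [0, 0, 0], 0]
  ]
}}

```text
clock: 3.62
tcp_pos: [0.4156, -0.2885, 0.1505]
orientation: [0.005, 0.705, 0.709, 0.0]
wrist_force: [1.5, -1.0, -1.0]
finger_gap: 0.0201
grip_force: 59.4
```

```bash
python3 -c "
from h import *
st();plan((.53,-.02,.14,-.075),(.588,.19,.13,-.075))"
```

```text
{'clock': 3.6167, 'tcp_pos': [0.4156, -0.2885, 0.1505], 'orientation': [0.0055, 0.7053, 0.7088, 0.0001], 'wrist_force': [1.4561, -1.0453, -0.987], 'finger_gap': 0.0201, 'grip_force': 59.4071, 'joint_pos': [-0.7657, 0.2123, -0.2913, 1.0563, 0.0001, 0.8001]}
shift [268.0, 115.6, 9.4] rot [0.0082, 0.0072, 0.08]
shift [477.8, 174.6, 18.2] rot [0.0082, 0.0072, 0.08]
```

Request:
{"fn": "step_arm", "kwargs": {
  "moves": [
    [[268, 116, 9], [0, 0, 0.08], 0],
    [[268, 116, 9], [0, 0, 0.08], 0],
    [[268, 116, 9], [0, 0, 0.08], 0],
    [[268, 116, 9], [0, 0, 0.08], 0],
    [[268, 116, 9], [0, 0, 0.08], 0],
    [[268, 116, 9], [0, 0, 0.08], 0],
    [[268, 116, 9], [0, 0, 0.08], 0],
    [[268, 116, 9], [0, 0, 0.08], 0]
  ]
}}

```text
clock: 4.28
tcp_pos: [0.5289, -0.0111, 0.1345]
orientation: [-0.001, 0.731, 0.683, 0.001]
wrist_force: [-0.3, -0.3, -0.1]
finger_gap: 0.0206
grip_force: 59.4
```

```bash
python3 -c "
from h import *
st();plan((.588,.19,.13,-.075))"
```

```text
{'clock': 4.2833, 'tcp_pos': [0.5289, -0.0111, 0.1345], 'orientation': [-0.0008, 0.7305, 0.6829, 0.0012], 'wrist_force': [-0.3494, -0.3198, -0.0626], 'finger_gap': 0.0206, 'grip_force': 59.3864, 'joint_pos': [-0.1744, 0.2744, -0.2507, 1.0455, 0.0029, 1.4638]}
shift [204.6, 45.4, 5.1] rot [0.0006, -0.0029, 0.0076]
```

Request:
{"fn": "step_arm", "kwargs": {
  "moves": [
    [[205, 45, 5], [0, 0, 0.008], 0],
    [[205, 45, 5], [0, 0, 0.008], 0],
    [[205, 45, 5], [0, 0, 0.008], 0],
    [[205, 45, 5], [0, 0, 0.008], 0],
    [[205, 45, 5], [0, 0, 0.008], 0],
    [[205, 45, 5], [0, 0, 0.008], 0],
    [[205, 45, 5], [0, 0, 0.008], 0],
    [[205, 45, 5], [0, 0, 0.008], 0]
  ]
}}

```text
clock: 4.95
tcp_pos: [0.5869, 0.1835, 0.1293]
orientation: [-0.0, 0.736, 0.677, -0.001]
wrist_force: [0.1, 0.5, -1.7]
finger_gap: 0.0205
grip_force: 59.4
```

```bash
python3 - <<'E'
from h import *
s=st();a=snap('scene','s2');b=snap('top','t2')
print(proj('scene',[s['tcp_pos']]),proj('top',[s['tcp_pos']]))
f=[cv2.resize(a[125:245,280:390,::-1],None,fx=3.6,fy=4.5,interpolation=cv2.INTER_CUBIC),cv2.resize(b[140:260,150:260,::-1],None,fx=3.6,fy=4.5,interpolation=cv2.INTER_CUBIC)]
cv2.imwrite('pics/c5.png',np.hstack(f))
E
```

```text
{'clock': 4.95, 'tcp_pos': [0.5869, 0.1835, 0.1293], 'orientation': [-0.0003, 0.7355, 0.6775, -0.0009], 'wrist_force': [0.1445, 0.4607, -1.6764], 'finger_gap': 0.0205, 'grip_force': 59.3761, 'joint_pos': [0.1727, 0.4366, -0.026, 1.11, -0.0004, 1.8257]}
[[346.69158883 175.22499032]] [[184.79137199 172.16325509]]
```

View pics/c5.png

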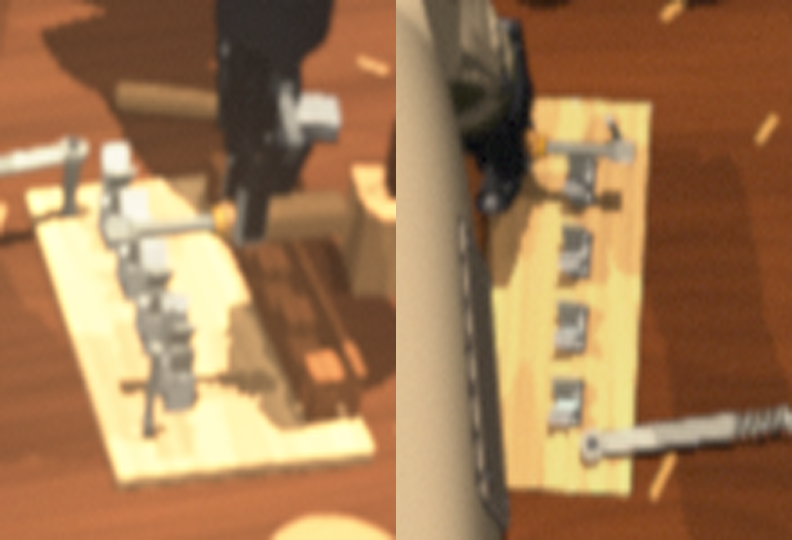

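```bash
python3 - <<'E'
from h import *
t=np.array([.5869,.1835,.1343]);d=np.array([-.081,-.9967,0])
for n,f,b in(('scene',(339.7,174.3),(309.7,175.9)),('top',(191.1,172.7),(215.8,173.8))):
    print(n,proj(n,[t+.0175*d,t+.1005*d]).round(1).tolist(),f,b)
print(tri((339.7,174.3),(191.1,172.7)),tri((309.7,175.9),(215.8,173.8)))
# post top/pivot triangulated
print('post',tri(np.array((434,256))/4+[215,140],np.array((443,104))/4.7+[115,145]))
print('pivot',tri(np.array((343,68))/4+[215,140],np.array((420,441))/4.7+[115,145]))
E
```

```text
scene [[340.3, 174.1], [308.2, 176.3]] (339.7, 174.3) (309.7, 175.9)
top [[190.0, 172.1], [216.2, 173.4]] (191.1, 172.7) (215.8, 173.8)
(array([0.58418824, 0.16396031, 0.13276481]), np.float64(0.002448375281739828)) (array([0.57798361, 0.08606986, 0.13429494]), np.float64(0.0029942681015905953))
post (array([0.61602373, 0.11634036, 0.06952192]), np.float64(0.002946747627374645))
pivot (array([0.37966345, 0.13395319, 0.06472917]), np.float64(0.0032982791084112096))
```

```bash
python3 - <<'E'
from h import *
st();plan((.5856,.1891,.085,-.0757),(.5856,.1891,.060,-.0757),(.5856,.1891,.040,-.0757))
E
```

```text
{'clock': 5.05, 'tcp_pos': [0.5871, 0.1823, 0.1299], 'orientation': [-0.0002, 0.7363, 0.6766, -0.0006], 'wrist_force': [-0.2497, -0.3433, -0.7499], 'finger_gap': 0.0202, 'grip_force': 59.3779, 'joint_pos': [0.1707, 0.4355, -0.0265, 1.1101, -0.0003, 1.8259]}
shift [6.7, -2.0, 44.9] rot [-0.0011, 0.0006, -0.0087]
shift [6.7, -2.0, 69.9] rot [-0.0011, 0.0006, -0.0087]
shift [6.7, -2.0, 89.9] rot [-0.0011, 0.0006, -0.0087]
```

Request:
{"fn": "step_arm", "kwargs": {
  "moves": [
    [[7, -2, 20], [0, 0, -0.008], 0],
    [[7, -2, 40], [0, 0, -0.008], 0],
    [[7, -2, 45], [0, 0, -0.008], 0],
    [[7, -2, 45], [0, 0, -0.008], 0],
    [[7, -2, 45], [0, 0, -0.008], 0],
    [[7, -2, 45], [0, 0, -0.008], 0]
  ]
}}

```text
clock: 5.55
tcp_pos: [0.5872, 0.1902, 0.0866]
orientation: [0.0, 0.734, 0.68, 0.001]
wrist_force: [0.7, -0.0, 0.5]
finger_gap: 0.0206
grip_force: 59.3
```

```bash
python3 - <<'E'
from h import *
a=snap('scene','s3');b=snap('top','t3');s=st();plan((.5856,.1891,.06,-.0757),(.5856,.1891,.040,-.0757))
f=[cv2.resize(a[150:240,290:370,::-1],None,fx=5,fy=5,interpolation=cv2.INTER_CUBIC),cv2.resize(b[140:230,180:260,::-1],None,fx=5,fy=5,interpolation=cv2.INTER_CUBIC)]
cv2.imwrite('pics/c6.png',np.hstack(f))
E
```

```text
{'clock': 5.65, 'tcp_pos': [0.5873, 0.1906, 0.0867], 'orientation': [0.0006, 0.7333, 0.6799, 0.001], 'wrist_force': [0.436, 0.1729, -1.5073], 'finger_gap': 0.0208, 'grip_force': 59.3484, 'joint_pos': [0.1838, 0.468, -0.087, 1.0134, 0.0001, 1.8302]}
shift [-1.6, -1.7, 26.7] rot [0.0023, -0.0007, 0.0001]
shift [-1.6, -1.7, 46.7] rot [0.0023, -0.0007, 0.0001]
```

View pics/c6.png

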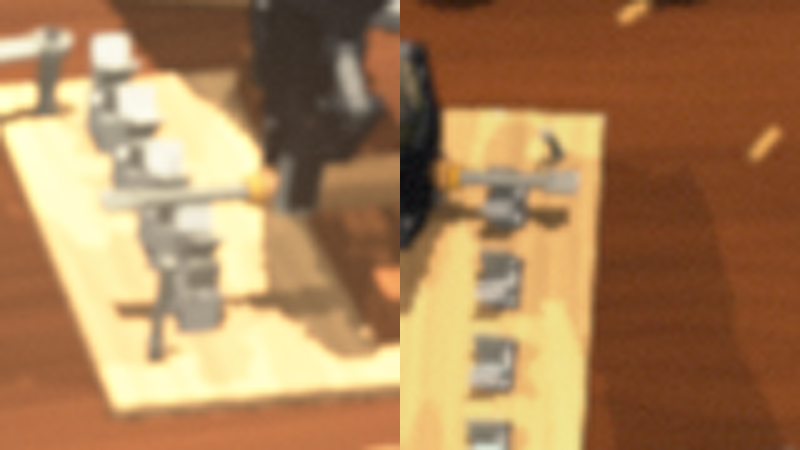

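Request:
{"fn": "step_arm", "kwargs": {
  "moves": [
    [[-1, -1.5, 10], [0, 0, 0], 0],
    [[-1, -1.5, 17], [0, 0, 0], 0],
    [[-1, -1.5, 22], [0, 0, 0], 0],
    [[-1, -1.5, 24], [0, 0, 0], 0],
    [[-1, -1.5, 24], [0, 0, 0], 0]
  ]
}}

```text
clock: 6.07
tcp_pos: [0.5841, 0.1899, 0.0603]
orientation: [-0.0, 0.733, 0.68, -0.001]
wrist_force: [0.4, 0.0, 0.2]
finger_gap: 0.0204
grip_force: 59.4
```

Request:
{"fn": "step_arm", "kwargs": {
  "moves": [
    [[0, 0, 2], [0, 0, 0], 0],
    [[0, 0, 4], [0, 0, 0], 0],
    [[0, 0, 4], [0, 0, 0], 0]
  ]
}}

```text
clock: 6.32
tcp_pos: [0.5849, 0.19, 0.0575]
orientation: [0.0, 0.733, 0.68, 0.0]
wrist_force: [-1.0, 0.1, 0.6]
finger_gap: 0.0205
grip_force: 59.6
```

Request:
{"fn": "step_arm", "kwargs": {
  "moves": [
    [[0, 0, 3], [0, 0, 0], 0],
    [[0, 0, 6], [0, 0, 0], 0],
    [[0, 0, 9], [0, 0, 0], 0],
    [[0, 0, 12], [0, 0, 0], 0],
    [[0, 0, 15], [0, 0, 0], 0],
    [[0, 0, 17], [0, 0, 0], 0],
    [[0, 0, 17], [0, 0, 0], 0]
  ]
}}

```text
clock: 6.9
tcp_pos: [0.5849, 0.1899, 0.0402]
orientation: [0.0, 0.733, 0.68, 0.0]
wrist_force: [0.7, -0.4, -0.2]
finger_gap: 0.0209
grip_force: 59.5
```

Request:
{"fn": "step_arm", "kwargs": {
  "moves": [
    [[0, 0, 1], [0, 0, 0], 0],
    [[0, 0, 2], [0, 0, 0], 0],
    [[0, 0, 3], [0, 0, 0], 0],
    [[0, 0, 3], [0, 0, 0], 0]
  ]
}}

```text
clock: 7.23
tcp_pos: [0.585, 0.1899, 0.04]
orientation: [0.001, 0.733, 0.68, 0.001]
wrist_force: [-5.3, -2.1, 18.2]
finger_gap: 0.0203
grip_force: 61.7
```

```bash
python3 - <<'E'
from h import *
a=snap('scene','s4');b=snap('top','t4');s=st()
f=[cv2.resize(a[150:240,290:370,::-1],None,fx=5,fy=5,interpolation=cv2.INTER_CUBIC),cv2.resize(b[140:230,180:260,::-1],None,fx=5,fy=5,interpolation=cv2.INTER_CUBIC)]
cv2.imwrite('pics/c7.png',np.hstack(f))
E
```

```text
{'clock': 7.3333, 'tcp_pos': [0.585, 0.1899, 0.04], 'orientation': [0.0006, 0.7331, 0.6801, 0.0007], 'wrist_force': [-5.6453, -1.694, 16.7589], 'finger_gap': 0.0206, 'grip_force': 61.7348, 'joint_pos': [0.1836, 0.5052, -0.1523, 0.9116, -0.0003, 1.8293]}
```

View pics/c7.png

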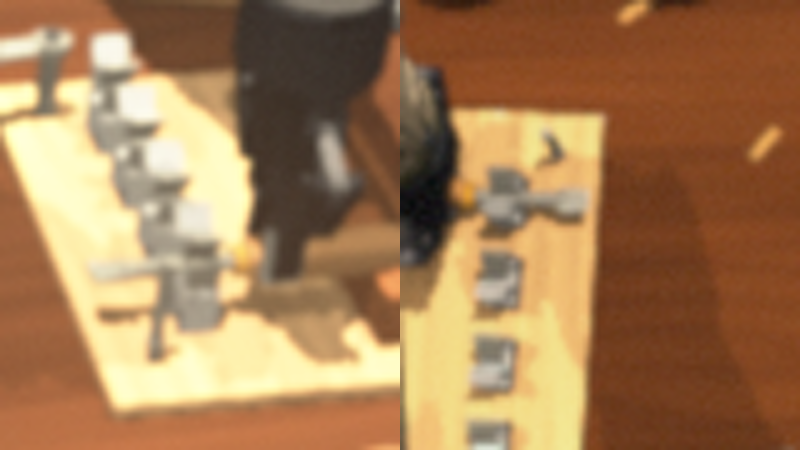

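The shank is home: there is a hard stop at the expected height (axis 45 mm) and the clip closes over it. Release and go for the V gouge.

Request:
{"fn": "step_arm", "kwargs": {
  "moves": [
    [[0, 0, -2], [0, 0, 0], 40],
    [[0, 0, -2], [0, 0, 0], 40],
    [[0, 0, -2], [0, 0, 0], 40],
    [[0, 0, -30], [0, 0, 0], 40],
    [[0, 0, -70], [0, 0, 0], 40],
    [[0, 0, -110], [0, 0, 0], 40],
    [[0, 0, -130], [0, 0, 0], 60],
    [[0, 0, -130], [0, 0, 0], 60]
  ]
}}

```text
clock: 8.0
tcp_pos: [0.5879, 0.1906, 0.173]
orientation: [0.002, 0.733, 0.68, 0.004]
wrist_force: [0.6, 0.0, 0.8]
finger_gap: 0.0599
grip_force: 0.0
```

```bash
python3 -c "
from h import *
snap('top','t5');snap('scene','s5')
d=np.array([np.cos(-1.379),np.sin(-1.379)])
g=np.array([.4895+.0017,-.3356])-.0175*d;print(g)
st();plan((.52,0.03,.16,.05),(g[0],g[1],.12,np.pi/2-1.379))"
```

```text
[ 0.4878641  -0.31842089]
{'clock': 8.1, 'tcp_pos': [0.5853, 0.1901, 0.1678], 'orientation': [0.0004, 0.7331, 0.6801, 0.0008], 'wrist_force': [-0.1626, -0.0697, -0.1892], 'finger_gap': 0.06, 'grip_force': 0.0, 'joint_pos': [0.1836, 0.4135, 0.0353, 1.1909, 0.0001, 1.8293]}
shift [-164.5, -53.2, 7.6] rot [0.0017, -0.0005, -0.125]
shift [-514.4, -59.2, 47.4] rot [0.0017, -0.0004, -0.2667]
```

Request:
{"fn": "step_arm", "kwargs": {
  "moves": [
    [[-257, -30, 10], [0, 0, -0.13], 60],
    [[-257, -30, 10], [0, 0, -0.13], 60],
    [[-257, -30, 10], [0, 0, -0.13], 60],
    [[-257, -30, 10], [0, 0, -0.13], 60],
    [[-257, -30, 10], [0, 0, -0.13], 60],
    [[-257, -30, 10], [0, 0, -0.13], 60],
    [[-257, -30, 10], [0, 0, -0.13], 60],
    [[-257, -30, 10], [0, 0, -0.13], 60]
  ]
}}

```text
clock: 8.77
tcp_pos: [0.5337, -0.0667, 0.155]
orientation: [-0.002, 0.689, 0.724, -0.001]
wrist_force: [-0.1, -0.1, 0.0]
finger_gap: 0.0602
grip_force: 0.0
```

```bash
python3 - <<'E'
from h import *
# compare new and old top view for moved gouges
T=cv2.imread('pics/top0.png');b=snap('top','t6')[:,:,::-1]
def blobs(im):
    h=cv2.cvtColor(im,cv2.COLOR_BGR2HSV);m=cv2.inRange(h,(10,60,165),(28,255,255));z=np.zeros_like(m);z[140:240,290:380]=m[140:240,290:380]
    n,l,s,c=cv2.connectedComponentsWithStats(z)
    for i in range(1,n):
        if s[i,4]>60:
            p=np.argwhere(l==i)[:,::-1];w=at_z('top',p,.015)[:,:2];ev,v=np.linalg.eigh(np.cov(w.T));print(s[i,4],c[i].round(1),w.mean(0).round(4),'yaw',np.arctan(v[1,1]/v[0,1]).round(3))
blobs(T);print('now');blobs(b)
st();g=(.4879,-.3184);plan((*g,.12,np.pi/2-1.379))
E
```

```text
215 [312.4 152.1] [ 0.6716 -0.2359] yaw 1.495
200 [322.8 178. ] [ 0.5788 -0.2673] yaw 1.42
192 [332.4 205.1] [ 0.4842 -0.2945] yaw -1.362
189 [324.1 226.2] [ 0.4139 -0.2629] yaw -1.564
now
176 [311.4 152.2] [ 0.6712 -0.2326] yaw 1.486
165 [321.9 178. ] [ 0.5788 -0.264 ] yaw 1.41
169 [332.6 205.1] [ 0.4845 -0.2954] yaw -1.365
{'clock': 8.8167, 'tcp_pos': [0.5342, -0.065, 0.1554], 'orientation': [-0.0017, 0.6886, 0.7251, -0.0006], 'wrist_force': [0.4291, -0.2321, -1.0796], 'finger_gap': 0.0601, 'grip_force': 0.0, 'joint_pos': [-0.2706, 0.28, -0.1888, 1.1055, 0.0005, 1.2485]}
shift [-250.7, -59.2, 35.2] rot [-0.003, -0.0018, -0.1402]
```

Request:
{"fn": "step_arm", "kwargs": {
  "moves": [
    [[-250, -59, 35], [0, 0, -0.137], 60],
    [[-250, -59, 35], [0, 0, -0.137], 60],
    [[-250, -59, 35], [0, 0, -0.137], 60],
    [[-250, -59, 35], [0, 0, -0.137], 60],
    [[-250, -59, 35], [0, 0, -0.137], 60],
    [[-250, -59, 35], [0, 0, -0.137], 60],
    [[-250, -59, 35], [0, 0, -0.137], 60],
    [[-250, -59, 35], [0, 0, -0.137], 60]
  ]
}}

```text
clock: 9.48
tcp_pos: [0.4901, -0.3185, 0.1204]
orientation: [-0.001, 0.637, 0.771, 0.0]
wrist_force: [-0.1, -0.5, -0.7]
finger_gap: 0.0601
grip_force: 0.0
```

```bash
python3 -c "
from h import *
imaging.read_camera('top');st();plan((.4879,-.3184,.005,np.pi/2-1.372))"
```

```text
{'clock': 9.5333, 'tcp_pos': [0.4903, -0.3165, 0.1208], 'orientation': [-0.0013, 0.6365, 0.7713, 0.0004], 'wrist_force': [-0.2231, 1.018, 0.2139], 'finger_gap': 0.0598, 'grip_force': 0.0, 'joint_pos': [-0.7112, 0.3855, -0.1265, 1.0613, 0.0008, 0.6687]}
shift [-1.7, -2.6, 115.8] rot [-0.001, -0.0025, -0.0079]
```

Request:
{"fn": "step_arm", "kwargs": {
  "moves": [
    [[-1, -2, 40], [0, 0, -0.008], 60],
    [[-1, -2, 80], [0, 0, -0.008], 60],
    [[-1, -2, 105], [0, 0, -0.008], 60],
    [[-1, -2, 115], [0, 0, -0.008], 60],
    [[-1, -2, 115], [0, 0, -0.008], 50],
    [[-1, -2, 115], [0, 0, -0.008], 0],
    [[-1, -2, 115], [0, 0, -0.008], 0],
    [[-1, -2, 115], [0, 0, -0.008], 0]
  ]
}}

```text
clock: 10.2
tcp_pos: [0.4905, -0.3191, 0.0099]
orientation: [0.002, 0.633, 0.774, 0.0]
wrist_force: [0.0, -0.9, -0.3]
finger_gap: 0.0209
grip_force: 59.9
```

Request:
{"fn": "step_arm", "kwargs": {
  "moves": [
    [[0, 0, 0], [0, 0, 0], 0],
    [[0, 0, 0], [0, 0, 0], 0],
    [[0, 0, 0], [0, 0, 0], 0],
    [[0, 0, 0], [0, 0, 0], 0]
  ]
}}

```text
clock: 10.53
tcp_pos: [0.4904, -0.3192, 0.0097]
orientation: [0.002, 0.633, 0.774, 0.001]
wrist_force: [1.4, 2.4, 7.1]
finger_gap: 0.0204
grip_force: 61.0
```

Request:
{"fn": "step_arm", "kwargs": {
  "moves": [
    [[0, 0, -40], [0, 0, 0], 0],
    [[0, 0, -80], [0, 0, 0], 0],
    [[0, 0, -120], [0, 0, 0], 0],
    [[0, 0, -140], [0, 0, 0], 0],
    [[0, 0, -140], [0, 0, 0], 0],
    [[0, 0, -140], [0, 0, 0], 0],
    [[0, 0, -140], [0, 0, 0], 0]
  ]
}}

```text
clock: 11.12
tcp_pos: [0.4882, -0.3181, 0.1469]
orientation: [-0.0, 0.633, 0.774, 0.0]
wrist_force: [0.5, 0.2, -0.8]
finger_gap: 0.0202
grip_force: 60.0
```

```bash
python3 -c "
from h import *
st()
# station TCPs relative to station3 seated TCP (.585,.190), front offset 17.5
for k in (2,1,0):
    dy=-.056*(3-k); print(k,(.585+dy*.9971,.190+dy*-.0756))
plan((.51,-.06,.15,-.0757),(.585-.056*.9971,.190+.056*.0756,.12,-.0757))"
```

```text
{'clock': 11.1167, 'tcp_pos': [0.4882, -0.3181, 0.1469], 'orientation': [-0.0002, 0.6331, 0.7741, 0.0], 'wrist_force': [0.4824, 0.1843, -0.8058], 'finger_gap': 0.0202, 'grip_force': 60.0025, 'joint_pos': [-0.7152, 0.365, -0.0898, 1.1165, 0.0, 0.6558]}
2 (0.5291623999999999, 0.1942336)
1 (0.4733248, 0.1984672)
0 (0.41748719999999995, 0.20270080000000001)
shift [248.7, 72.6, -3.0] rot [-0.0003, -0.0003, 0.2755]
shift [494.0, 141.8, 27.1] rot [-0.0003, -0.0003, 0.2755]
```

Request:
{"fn": "step_arm", "kwargs": {
  "moves": [
    [[249, 73, 0], [0, 0, 0.276], 0],
    [[249, 73, 0], [0, 0, 0.276], 0],
    [[249, 73, 0], [0, 0, 0.276], 0],
    [[249, 73, 0], [0, 0, 0.276], 0],
    [[249, 73, 0], [0, 0, 0.276], 0],
    [[249, 73, 0], [0, 0, 0.276], 0],
    [[249, 73, 0], [0, 0, 0.276], 0],
    [[249, 73, 0], [0, 0, 0.276], 0]
  ]
}}

```text
clock: 11.78
tcp_pos: [0.5092, -0.0563, 0.1455]
orientation: [-0.002, 0.732, 0.682, -0.001]
wrist_force: [0.6, -0.4, -1.0]
finger_gap: 0.0206
grip_force: 60.0
```

Request:
{"fn": "step_arm", "kwargs": {
  "moves": [
    [[0, 0, 0], [0, 0, 0], 0],
    [[0, 0, 0], [0, 0, 0], 0]
  ]
}}

```text
clock: 11.95
tcp_pos: [0.5103, -0.0606, 0.1464]
orientation: [-0.0, 0.734, 0.679, -0.001]
wrist_force: [0.7, 0.6, -0.9]
finger_gap: 0.0205
grip_force: 60.0
```

```bash
python3 -c "
from h import *
st();plan((.529,.1942,.11,-.0757))"
```

```text
{'clock': 11.95, 'tcp_pos': [0.5103, -0.0606, 0.1464], 'orientation': [-0.0005, 0.7337, 0.6795, -0.0006], 'wrist_force': [0.7498, 0.6166, -0.856], 'finger_gap': 0.0205, 'grip_force': 60.0122, 'joint_pos': [-0.2742, 0.2397, -0.2662, 1.0663, -0.0005, 1.3733]}
shift [255.5, -0.8, 36.3] rot [-0.0015, 0.0002, -0.001]
```

Request:
{"fn": "step_arm", "kwargs": {
  "moves": [
    [[255, -1, 20], [0, 0, 0], 0],
    [[255, -1, 20], [0, 0, 0], 0],
    [[255, -1, 20], [0, 0, 0], 0],
    [[255, -1, 20], [0, 0, 0], 0],
    [[255, -1, 20], [0, 0, 0], 0],
    [[255, -1, 20], [0, 0, 0], 0],
    [[255, -1, 36], [0, 0, 0], 0],
    [[255, -1, 36], [0, 0, 0], 0]
  ]
}}

```text
clock: 12.62
tcp_pos: [0.5282, 0.1952, 0.1084]
orientation: [-0.001, 0.733, 0.68, -0.002]
wrist_force: [-2.2, -0.7, -2.3]
finger_gap: 0.0205
grip_force: 60.0
```

Request:
{"fn": "step_arm", "kwargs": {
  "moves": [
    [[0, 0, 0], [0, 0, 0], 0],
    [[0, 0, 0], [0, 0, 0], 0],
    [[0, 0, 0], [0, 0, 0], 0]
  ]
}}

```text
clock: 12.87
tcp_pos: [0.5298, 0.1927, 0.1118]
orientation: [0.0, 0.734, 0.679, 0.0]
wrist_force: [0.2, -0.2, -0.8]
finger_gap: 0.0203
grip_force: 60.0
```

```bash
python3 -c "
from h import *
snap('top','t7');st();plan((.529,.1942,.065,-.0757))"
```

```text
{'clock': 12.9167, 'tcp_pos': [0.5299, 0.1928, 0.112], 'orientation': [0.0003, 0.7345, 0.6787, 0.0004], 'wrist_force': [-0.3283, -1.4776, -1.197], 'finger_gap': 0.0203, 'grip_force': 60.0072, 'joint_pos': [0.2068, 0.3539, -0.1968, 1.0192, -0.0002, 1.8565]}
shift [1.3, -1.0, 47.0] rot [0.0009, -0.0001, -0.0032]
```

Request:
{"fn": "step_arm", "kwargs": {
  "moves": [
    [[1, -1, 20], [0, 0, -0.003], 0],
    [[1, -1, 38], [0, 0, -0.003], 0],
    [[1, -1, 46], [0, 0, -0.003], 0],
    [[1, -1, 49], [0, 0, -0.003], 0],
    [[1, -1, 49], [0, 0, -0.003], 0],
    [[1, -1, 49], [0, 0, -0.003], 0]
  ]
}}

```text
clock: 13.42
tcp_pos: [0.5286, 0.1954, 0.0631]
orientation: [0.0, 0.733, 0.681, 0.0]
wrist_force: [-0.1, -0.8, -0.4]
finger_gap: 0.0203
grip_force: 60.0
```

Request:
{"fn": "step_arm", "kwargs": {
  "moves": [
    [[0, 0, 3], [0, 0, 0], 0],
    [[0, 0, 6], [0, 0, 0], 0],
    [[0, 0, 9], [0, 0, 0], 0],
    [[0, 0, 12], [0, 0, 0], 0],
    [[0, 0, 15], [0, 0, 0], 0],
    [[0, 0, 17], [0, 0, 0], 0],
    [[0, 0, 18], [0, 0, 0], 0],
    [[0, 0, 18], [0, 0, 0], 0]
  ]
}}

```text
clock: 14.08
tcp_pos: [0.5288, 0.1957, 0.0442]
orientation: [0.0, 0.732, 0.681, 0.0]
wrist_force: [3.3, -0.4, -0.9]
finger_gap: 0.0205
grip_force: 60.0
```

Request:
{"fn": "step_arm", "kwargs": {
  "moves": [
    [[0, 0, 1], [0, 0, 0], 0],
    [[0, 0, 2], [0, 0, 0], 0],
    [[0, 0, 3], [0, 0, 0], 0],
    [[0, 0, 3], [0, 0, 0], 0]
  ]
}}

```text
clock: 14.42
tcp_pos: [0.5289, 0.1957, 0.0436]
orientation: [0.001, 0.732, 0.681, 0.001]
wrist_force: [-0.8, -1.9, 14.3]
finger_gap: 0.0204
grip_force: 62.0
```

Request:
{"fn": "step_arm", "kwargs": {
  "moves": [
    [[0, 0, 1], [0, 0, 0], 0],
    [[0, 0, 2], [0, 0, 0], 0],
    [[0, 0, 2], [0, 0, 0], 0]
  ]
}}

```text
clock: 14.67
tcp_pos: [0.5289, 0.1957, 0.0435]
orientation: [0.001, 0.732, 0.681, 0.001]
wrist_force: [-6.4, -2.8, 28.0]
finger_gap: 0.0201
grip_force: 63.6
```

Request:
{"fn": "step_arm", "kwargs": {
  "moves": [
    [[0, 0, -5], [0, 0, 0], 38],
    [[0, 0, -5], [0, 0, 0], 38],
    [[0, 0, -5], [0, 0, 0], 38],
    [[0, 0, -30], [0, 0, 0], 38],
    [[0, 0, -70], [0, 0, 0], 38],
    [[0, 0, -110], [0, 0, 0], 38],
    [[0, 0, -115], [0, 0, 0], 60],
    [[0, 0, -115], [0, 0, 0], 60]
  ]
}}

```text
clock: 15.33
tcp_pos: [0.5298, 0.1962, 0.1568]
orientation: [0.001, 0.732, 0.681, 0.002]
wrist_force: [0.3, 0.4, -0.4]
finger_gap: 0.0594
grip_force: 0.0
```

```bash
python3 -c "
from h import *
st();plan((.5741,-.2882,.14,-.147))"
```

```text
{'clock': 15.3333, 'tcp_pos': [0.5298, 0.1962, 0.1568], 'orientation': [0.0011, 0.7324, 0.6808, 0.0022], 'wrist_force': [0.2921, 0.3866, -0.4013], 'finger_gap': 0.0594, 'grip_force': 0.0, 'joint_pos': [0.2124, 0.3219, -0.1269, 1.1171, 0.0003, 1.8561]}
shift [-479.9, 79.4, 16.4] rot [0.0045, -0.0018, 0.074]
```

Request:
{"fn": "step_arm", "kwargs": {
  "moves": [
    [[-240, 40, 5], [0, 0, 0.04], 60],
    [[-240, 40, 5], [0, 0, 0.04], 60],
    [[-240, 40, 5], [0, 0, 0.04], 60],
    [[-240, 40, 5], [0, 0, 0.04], 60],
    [[-240, 40, 5], [0, 0, 0.04], 60],
    [[-240, 40, 5], [0, 0, 0.04], 60],
    [[-240, 40, 5], [0, 0, 0.04], 60],
    [[-240, 40, 5], [0, 0, 0.04], 60]
  ]
}}

```text
clock: 16.0
tcp_pos: [0.5491, -0.0483, 0.1466]
orientation: [-0.002, 0.747, 0.664, -0.001]
wrist_force: [-0.1, 0.8, -0.8]
finger_gap: 0.0602
grip_force: 0.0
```

```bash
cat > blobs.py <<'E'
from h import *
b=snap('top','tb%d'%int(telemetry.get_state()['clock']*10))[:,:,::-1]
h=cv2.cvtColor(b,cv2.COLOR_BGR2HSV);m=cv2.inRange(h,(10,60,165),(28,255,255));z=np.zeros_like(m);z[120:250,285:390]=m[120:250,285:390]
n,l,s,c=cv2.connectedComponentsWithStats(z)
for i in range(1,n):
    if s[i,4]>60:
        p=np.argwhere(l==i)[:,::-1];w=at_z('top',p,.015)[:,:2];ev,v=np.linalg.eigh(np.cov(w.T));print(s[i,4],c[i].round(1),w.mean(0).round(4),'yaw',np.arctan(v[1,1]/v[0,1]).round(3))
st()
E
python3 blobs.py; python3 -c "
from h import *
plan((.5741,-.2882,.12,-.147))"
```

```text
188 [377.5 140.2] [ 0.7072 -0.4633] yaw 0.733
189 [286.8 157.7] [ 0.6546 -0.1468] yaw -0.065
178 [311.4 152.2] [ 0.6713 -0.2327] yaw 1.488
169 [322.1 178.1] [ 0.5787 -0.2646] yaw 1.408
{'clock': 16.05, 'tcp_pos': [0.549, -0.0469, 0.147], 'orientation': [-0.0019, 0.7466, 0.6653, -0.001], 'wrist_force': [0.1561, 0.2882, -0.9053], 'finger_gap': 0.0603, 'grip_force': 0.0, 'joint_pos': [-0.2312, 0.3097, -0.1691, 1.0963, 0.0006, 1.4546]}
shift [-236.9, 52.7, 26.5] rot [-0.0042, -0.001, 0.032]
```

Request:
{"fn": "step_arm", "kwargs": {
  "moves": [
    [[-237, 53, 27], [0, 0, 0.032], 60],
    [[-237, 53, 27], [0, 0, 0.032], 60],
    [[-237, 53, 27], [0, 0, 0.032], 60],
    [[-237, 53, 27], [0, 0, 0.032], 60],
    [[-237, 53, 27], [0, 0, 0.032], 60],
    [[-237, 53, 27], [0, 0, 0.032], 60],
    [[-237, 53, 27], [0, 0, 0.032], 60],
    [[-237, 53, 27], [0, 0, 0.032], 60]
  ]
}}

```text
clock: 16.72
tcp_pos: [0.5761, -0.2878, 0.1202]
orientation: [-0.002, 0.757, 0.654, -0.0]
wrist_force: [-0.6, 0.9, 0.5]
finger_gap: 0.06
grip_force: 0.0
```

```bash
python3 -c "
from h import *
imaging.read_camera('top');imaging.read_camera('top');st();plan((.5741,-.2882,.004,-.147))"
```

```text
{'clock': 16.8167, 'tcp_pos': [0.5762, -0.2857, 0.1212], 'orientation': [-0.0014, 0.7559, 0.6547, -0.0], 'wrist_force': [0.0044, 0.492, -0.4452], 'finger_gap': 0.0601, 'grip_force': 0.0, 'joint_pos': [-0.5854, 0.4949, 0.0461, 1.1248, 0.0007, 1.1285]}
shift [-2.9, -1.4, 117.2] rot [-0.0022, -0.0018, 0.0039]
```

Request:
{"fn": "step_arm", "kwargs": {
  "moves": [
    [[-2, -1, 40], [0, 0, 0.004], 60],
    [[-2, -1, 80], [0, 0, 0.004], 60],
    [[-2, -1, 105], [0, 0, 0.004], 60],
    [[-2, -1, 116], [0, 0, 0.004], 60],
    [[-2, -1, 116], [0, 0, 0.004], 50],
    [[-2, -1, 116], [0, 0, 0.004], 0],
    [[-2, -1, 116], [0, 0, 0.004], 0],
    [[-2, -1, 116], [0, 0, 0.004], 0]
  ]
}}

```text
clock: 17.48
tcp_pos: [0.5771, -0.2906, 0.0092]
orientation: [0.002, 0.758, 0.653, 0.001]
wrist_force: [0.3, 0.0, -0.2]
finger_gap: 0.0206
grip_force: 59.3
```

Request:
{"fn": "step_arm", "kwargs": {
  "moves": [
    [[0, 0, 0], [0, 0, 0], 0],
    [[0, 0, 0], [0, 0, 0], 0],
    [[0, 0, 0], [0, 0, 0], 0],
    [[0, 0, 0], [0, 0, 0], 0]
  ]
}}

```text
clock: 17.82
tcp_pos: [0.5771, -0.2907, 0.0091]
orientation: [0.002, 0.758, 0.653, 0.001]
wrist_force: [0.2, 2.6, 6.6]
finger_gap: 0.0204
grip_force: 60.3
```

Request:
{"fn": "step_arm", "kwargs": {
  "moves": [
    [[0, 0, -40], [0, 0, 0], 0],
    [[0, 0, -80], [0, 0, 0], 0],
    [[0, 0, -120], [0, 0, 0], 0],
    [[0, 0, -140], [0, 0, 0], 0],
    [[0, 0, -140], [0, 0, 0], 0],
    [[0, 0, -140], [0, 0, 0], 0],
    [[0, 0, -140], [0, 0, 0], 0]
  ]
}}

```text
clock: 18.4
tcp_pos: [0.5748, -0.2898, 0.1459]
orientation: [-0.0, 0.758, 0.652, -0.0]
wrist_force: [-0.4, -0.4, -1.8]
finger_gap: 0.0204
grip_force: 59.4
```

```bash
python3 -c "
from h import *
st();plan((.525,-.05,.15,-.0757))"
```

```text
{'clock': 18.4, 'tcp_pos': [0.5748, -0.2898, 0.1459], 'orientation': [-0.0003, 0.7578, 0.6524, -0.0], 'wrist_force': [-0.4468, -0.368, -1.7582], 'finger_gap': 0.0204, 'grip_force': 59.4233, 'joint_pos': [-0.5916, 0.4804, 0.085, 1.1759, 0.0001, 1.1284]}
shift [229.7, -84.9, -4.0] rot [-0.0004, -0.0003, -0.0735]
```

Request:
{"fn": "step_arm", "kwargs": {
  "moves": [
    [[230, -85, 0], [0, 0, -0.074], 0],
    [[230, -85, 0], [0, 0, -0.074], 0],
    [[230, -85, 0], [0, 0, -0.074], 0],
    [[230, -85, 0], [0, 0, -0.074], 0],
    [[230, -85, 0], [0, 0, -0.074], 0],
    [[230, -85, 0], [0, 0, -0.074], 0],
    [[230, -85, 0], [0, 0, -0.074], 0],
    [[230, -85, 0], [0, 0, -0.074], 0]
  ]
}}

```text
clock: 19.07
tcp_pos: [0.5235, -0.0477, 0.1447]
orientation: [-0.001, 0.732, 0.681, -0.001]
wrist_force: [0.0, -0.2, -0.3]
finger_gap: 0.0205
grip_force: 59.4
```

Request:
{"fn": "step_arm", "kwargs": {
  "moves": [
    [[0, 0, 0], [0, 0, 0], 0],
    [[0, 0, 0], [0, 0, 0], 0]
  ]
}}

```text
clock: 19.23
tcp_pos: [0.5253, -0.0508, 0.1455]
orientation: [-0.0, 0.734, 0.68, -0.0]
wrist_force: [-0.5, -0.1, -0.4]
finger_gap: 0.0201
grip_force: 59.4
```

```bash
python3 -c "
from h import *
st();plan((.4733,.198,.11,-.0757))"
```

```text
{'clock': 19.2333, 'tcp_pos': [0.5253, -0.0508, 0.1455], 'orientation': [-0.0003, 0.7335, 0.6796, -0.0003], 'wrist_force': [-0.4622, -0.0553, -0.4284], 'finger_gap': 0.0201, 'grip_force': 59.3949, 'joint_pos': [-0.2485, 0.2654, -0.2342, 1.0722, -0.0002, 1.3985]}
shift [244.2, -70.8, 35.5] rot [-0.001, 0.0, -0.0006]
```

Request:
{"fn": "step_arm", "kwargs": {
  "moves": [
    [[244, -71, 15], [0, 0, 0], 0],
    [[244, -71, 15], [0, 0, 0], 0],
    [[244, -71, 15], [0, 0, 0], 0],
    [[244, -71, 15], [0, 0, 0], 0],
    [[244, -71, 15], [0, 0, 0], 0],
    [[244, -71, 15], [0, 0, 0], 0],
    [[244, -71, 35], [0, 0, 0], 0],
    [[244, -71, 35], [0, 0, 0], 0]
  ]
}}

```text
clock: 19.9
tcp_pos: [0.4712, 0.1996, 0.1084]
orientation: [-0.001, 0.732, 0.681, -0.002]
wrist_force: [-0.6, -0.3, -2.2]
finger_gap: 0.0207
grip_force: 59.4
```

Request:
{"fn": "step_arm", "kwargs": {
  "moves": [
    [[0, 0, 0], [0, 0, 0], 0],
    [[0, 0, 0], [0, 0, 0], 0],
    [[0, 0, 0], [0, 0, 0], 0]
  ]
}}

```text
clock: 20.15
tcp_pos: [0.474, 0.1972, 0.1119]
orientation: [0.0, 0.734, 0.679, 0.0]
wrist_force: [0.3, -0.1, -0.6]
finger_gap: 0.0203
grip_force: 59.4
```

```bash
python3 -c "
from h import *
st();plan((.4731,.199,.063,-.0757))"
```

```text
{'clock': 20.15, 'tcp_pos': [0.474, 0.1972, 0.1119], 'orientation': [0.0003, 0.7342, 0.679, 0.0003], 'wrist_force': [0.2521, -0.0529, -0.6063], 'finger_gap': 0.0203, 'grip_force': 59.4008, 'joint_pos': [0.2379, 0.264, -0.3247, 0.9813, -0.0002, 1.8867]}
shift [1.7, -1.1, 48.9] rot [0.0009, -0.0001, -0.0023]
```

Request:
{"fn": "step_arm", "kwargs": {
  "moves": [
    [[1, -1, 20], [0, 0, -0.003], 0],
    [[1, -1, 38], [0, 0, -0.003], 0],
    [[1, -1, 46], [0, 0, -0.003], 0],
    [[1, -1, 49], [0, 0, -0.003], 0],
    [[1, -1, 49], [0, 0, -0.003], 0],
    [[1, -1, 49], [0, 0, -0.003], 0]
  ]
}}

```text
clock: 20.65
tcp_pos: [0.4725, 0.1995, 0.0631]
orientation: [0.0, 0.732, 0.681, 0.0]
wrist_force: [-0.0, -0.3, 0.0]
finger_gap: 0.02
grip_force: 59.4
```

Request:
{"fn": "step_arm", "kwargs": {
  "moves": [
    [[0, 0, 3], [0, 0, 0], 0],
    [[0, 0, 6], [0, 0, 0], 0],
    [[0, 0, 9], [0, 0, 0], 0],
    [[0, 0, 12], [0, 0, 0], 0],
    [[0, 0, 15], [0, 0, 0], 0],
    [[0, 0, 18], [0, 0, 0], 0],
    [[0, 0, 21], [0, 0, 0], 0],
    [[0, 0, 21], [0, 0, 0], 0]
  ]
}}

```text
clock: 21.32
tcp_pos: [0.4725, 0.2, 0.0429]
orientation: [0.001, 0.732, 0.681, 0.001]
wrist_force: [-3.4, -0.7, 14.8]
finger_gap: 0.0202
grip_force: 61.3
```

Request:
{"fn": "step_arm", "kwargs": {
  "moves": [
    [[0, 0, 1], [0, 0, 0], 0],
    [[0, 0, 2], [0, 0, 0], 0],
    [[0, 0, 2], [0, 0, 0], 0]
  ]
}}

```text
clock: 21.57
tcp_pos: [0.4726, 0.1999, 0.0428]
orientation: [0.001, 0.732, 0.681, 0.001]
wrist_force: [-8.3, -3.3, 30.9]
finger_gap: 0.0205
grip_force: 63.4
```

Request:
{"fn": "step_arm", "kwargs": {
  "moves": [
    [[0, 0, -5], [0, 0, 0], 38],
    [[0, 0, -5], [0, 0, 0], 38],
    [[0, 0, -5], [0, 0, 0], 38],
    [[0, 0, -30], [0, 0, 0], 38],
    [[0, 0, -70], [0, 0, 0], 38],
    [[0, 0, -110], [0, 0, 0], 38],
    [[0, 0, -115], [0, 0, 0], 60],
    [[0, 0, -115], [0, 0, 0], 60]
  ]
}}

```text
clock: 22.23
tcp_pos: [0.4739, 0.2004, 0.1566]
orientation: [0.001, 0.732, 0.681, 0.002]
wrist_force: [0.1, -0.2, -0.3]
finger_gap: 0.0596
grip_force: 0.0
```

```bash
python3 -c "
from h import *
for z in (.05,.1):print(at_z('top',np.array([(417,185),(417,160)])/1.5625,z).round(3).tolist())
st();plan((.54,-.05,.15,-.08))"
```

```text
[[0.786, -0.081, 0.05], [0.844, -0.083, 0.05]]
[[0.767, -0.081, 0.1], [0.823, -0.082, 0.1]]
{'clock': 22.2333, 'tcp_pos': [0.4739, 0.2004, 0.1566], 'orientation': [0.0012, 0.7321, 0.6812, 0.0023], 'wrist_force': [0.0672, -0.2236, -0.2569], 'finger_gap': 0.0596, 'grip_force': 0.0, 'joint_pos': [0.2439, 0.2284, -0.2545, 1.0826, 0.0002, 1.8866]}
shift [-245.0, 83.9, 6.6] rot [0.005, -0.0018, 0.0081]
```

Request:
{"fn": "step_arm", "kwargs": {
  "moves": [
    [[-245, 84, 5], [0, 0, 0.008], 60],
    [[-245, 84, 5], [0, 0, 0.008], 60],
    [[-245, 84, 5], [0, 0, 0.008], 60],
    [[-245, 84, 5], [0, 0, 0.008], 60],
    [[-245, 84, 5], [0, 0, 0.008], 60],
    [[-245, 84, 5], [0, 0, 0.008], 60],
    [[-245, 84, 5], [0, 0, 0.008], 60],
    [[-245, 84, 5], [0, 0, 0.008], 60]
  ]
}}

```text
clock: 22.9
tcp_pos: [0.5376, -0.0534, 0.1466]
orientation: [-0.001, 0.737, 0.676, -0.001]
wrist_force: [-0.6, 0.6, 0.1]
finger_gap: 0.06
grip_force: 0.0
```

```bash
python3 blobs.py; python3 -c "
from h import *
plan((.6685,-.2498,.12,-.083))"
```

```text
191 [377.4 140.2] [ 0.7073 -0.4632] yaw 0.73
188 [286.8 157.8] [ 0.6543 -0.1467] yaw -0.063
178 [311.6 152.2] [ 0.6712 -0.2334] yaw 1.488
{'clock': 22.95, 'tcp_pos': [0.5369, -0.0515, 0.1468], 'orientation': [-0.0019, 0.7359, 0.6771, -0.0009], 'wrist_force': [0.0486, 0.4628, 0.1834], 'finger_gap': 0.06, 'grip_force': 0.0, 'joint_pos': [-0.2449, 0.2882, -0.1996, 1.0871, 0.0005, 1.4091]}
shift [-186.7, 147.7, 26.0] rot [-0.004, -0.0012, -0.0001]
```

Request:
{"fn": "step_arm", "kwargs": {
  "moves": [
    [[-187, 148, 26], [0, 0, 0], 60],
    [[-187, 148, 26], [0, 0, 0], 60],
    [[-187, 148, 26], [0, 0, 0], 60],
    [[-187, 148, 26], [0, 0, 0], 60],
    [[-187, 148, 26], [0, 0, 0], 60],
    [[-187, 148, 26], [0, 0, 0], 60],
    [[-187, 148, 26], [0, 0, 0], 60],
    [[-187, 148, 26], [0, 0, 0], 60]
  ]
}}

```text
clock: 23.62
tcp_pos: [0.6702, -0.2478, 0.1201]
orientation: [-0.002, 0.735, 0.678, -0.0]
wrist_force: [-0.7, 0.4, 0.6]
finger_gap: 0.0601
grip_force: 0.0
```

```bash
python3 -c "
from h import *
imaging.read_camera('top');imaging.read_camera('top');st();plan((.6685,-.2498,.004,-.083))"
```

```text
{'clock': 23.7167, 'tcp_pos': [0.6698, -0.2464, 0.122], 'orientation': [-0.0016, 0.7342, 0.6789, -0.0003], 'wrist_force': [0.6899, 0.0957, -0.7291], 'finger_gap': 0.0599, 'grip_force': 0.0, 'joint_pos': [-0.465, 0.6333, 0.2827, 1.2233, 0.0005, 1.184]}
shift [-3.7, -0.7, 118.0] rot [-0.0028, -0.0017, 0.0048]
```

Request:
{"fn": "step_arm", "kwargs": {
  "moves": [
    [[-2, -1, 40], [0, 0, 0.004], 60],
    [[-2, -1, 80], [0, 0, 0.004], 60],
    [[-2, -1, 105], [0, 0, 0.004], 60],
    [[-2, -1, 117], [0, 0, 0.004], 60],
    [[-2, -1, 117], [0, 0, 0.004], 50],
    [[-2, -1, 117], [0, 0, 0.004], 0],
    [[-2, -1, 117], [0, 0, 0.004], 0],
    [[-2, -1, 117], [0, 0, 0.004], 0]
  ]
}}

```text
clock: 24.38
tcp_pos: [0.6714, -0.2512, 0.0098]
orientation: [0.002, 0.736, 0.677, 0.001]
wrist_force: [-0.5, -0.7, -0.2]
finger_gap: 0.0202
grip_force: 59.5
```

Request:
{"fn": "step_arm", "kwargs": {
  "moves": [
    [[0, 0, 0], [0, 0, 0], 0],
    [[0, 0, 0], [0, 0, 0], 0],
    [[0, 0, 0], [0, 0, 0], 0],
    [[0, 0, 0], [0, 0, 0], 0]
  ]
}}

```text
clock: 24.72
tcp_pos: [0.6714, -0.2513, 0.0096]
orientation: [0.002, 0.736, 0.677, 0.001]
wrist_force: [-0.2, 1.0, 6.4]
finger_gap: 0.0204
grip_force: 60.5
```

Request:
{"fn": "step_arm", "kwargs": {
  "moves": [
    [[0, 0, -40], [0, 0, 0], 0],
    [[0, 0, -80], [0, 0, 0], 0],
    [[0, 0, -120], [0, 0, 0], 0],
    [[0, 0, -140], [0, 0, 0], 0],
    [[0, 0, -140], [0, 0, 0], 0],
    [[0, 0, -140], [0, 0, 0], 0],
    [[0, 0, -140], [0, 0, 0], 0]
  ]
}}

```text
clock: 25.3
tcp_pos: [0.6691, -0.2506, 0.1458]
orientation: [-0.0, 0.736, 0.677, -0.0]
wrist_force: [0.3, 1.1, -1.7]
finger_gap: 0.0204
grip_force: 59.6
```

```bash
python3 -c "
from h import *
st();plan((.525,-.05,.15,-.0757))"
```

```text
{'clock': 25.3, 'tcp_pos': [0.6691, -0.2506, 0.1458], 'orientation': [-0.0003, 0.7362, 0.6767, -0.0001], 'wrist_force': [0.3282, 1.0779, -1.7193], 'finger_gap': 0.0204, 'grip_force': 59.6139, 'joint_pos': [-0.4707, 0.6231, 0.3234, 1.2717, 0.0001, 1.1843]}
shift [187.8, -160.4, -4.1] rot [-0.0005, -0.0003, -0.0085]
```

Request:
{"fn": "step_arm", "kwargs": {
  "moves": [
    [[188, -160, 0], [0, 0, -0.008], 0],
    [[188, -160, 0], [0, 0, -0.008], 0],
    [[188, -160, 0], [0, 0, -0.008], 0],
    [[188, -160, 0], [0, 0, -0.008], 0],
    [[188, -160, 0], [0, 0, -0.008], 0],
    [[188, -160, 0], [0, 0, -0.008], 0],
    [[188, -160, 0], [0, 0, -0.008], 0],
    [[188, -160, 0], [0, 0, -0.008], 0]
  ]
}}

```text
clock: 25.97
tcp_pos: [0.523, -0.0479, 0.1447]
orientation: [-0.002, 0.733, 0.681, -0.001]
wrist_force: [0.6, -1.0, -0.7]
finger_gap: 0.0205
grip_force: 59.6
```

Request:
{"fn": "step_arm", "kwargs": {
  "moves": [
    [[0, 0, 0], [0, 0, 0], 0],
    [[0, 0, 0], [0, 0, 0], 0]
  ]
}}

```text
clock: 26.13
tcp_pos: [0.5264, -0.0507, 0.1456]
orientation: [-0.0, 0.734, 0.679, -0.0]
wrist_force: [-0.0, -0.2, -1.2]
finger_gap: 0.0203
grip_force: 59.6
```

```bash
python3 -c "
from h import *
st();plan((.4166,.2035,.11,-.0757))"
```

```text
{'clock': 26.1333, 'tcp_pos': [0.5264, -0.0507, 0.1456], 'orientation': [-0.0001, 0.7337, 0.6795, -0.0001], 'wrist_force': [-0.0475, -0.1833, -1.1836], 'finger_gap': 0.0203, 'grip_force': 59.6045, 'joint_pos': [-0.2478, 0.2666, -0.2321, 1.0723, -0.0001, 1.3997]}
shift [245.0, -128.9, 35.7] rot [-0.0002, 0.0001, -0.001]
```

Request:
{"fn": "step_arm", "kwargs": {
  "moves": [
    [[245, -129, 15], [0, 0, 0], 0],
    [[245, -129, 15], [0, 0, 0], 0],
    [[245, -129, 15], [0, 0, 0], 0],
    [[245, -129, 15], [0, 0, 0], 0],
    [[245, -129, 15], [0, 0, 0], 0],
    [[245, -129, 15], [0, 0, 0], 0],
    [[245, -129, 15], [0, 0, 0], 0],
    [[245, -129, 35], [0, 0, 0], 0]
  ]
}}

```text
clock: 26.8
tcp_pos: [0.4171, 0.2082, 0.1135]
orientation: [0.0, 0.732, 0.681, 0.003]
wrist_force: [1.0, 0.1, -0.1]
finger_gap: 0.0206
grip_force: 59.6
```

Request:
{"fn": "step_arm", "kwargs": {
  "moves": [
    [[0, 0, 0], [0, 0, 0], 0],
    [[0, 0, 0], [0, 0, 0], 0],
    [[0, 0, 0], [0, 0, 0], 0],
    [[0, 0, 0], [0, 0, 0], 0]
  ]
}}

```text
clock: 27.13
tcp_pos: [0.4171, 0.2033, 0.1119]
orientation: [0.0, 0.734, 0.679, 0.0]
wrist_force: [0.2, 0.3, -0.4]
finger_gap: 0.0202
grip_force: 59.6
```

```bash
python3 -c "
from h import *
st();plan((.4167,.2035,.063,-.0757))"
```

```text
{'clock': 27.1333, 'tcp_pos': [0.4171, 0.2033, 0.1119], 'orientation': [0.0002, 0.7342, 0.6789, 0.0004], 'wrist_force': [0.2447, 0.2588, -0.4063], 'finger_gap': 0.0202, 'grip_force': 59.6215, 'joint_pos': [0.2803, 0.175, -0.4409, 0.954, -0.0, 1.9294]}
shift [0.1, -0.4, 48.9] rot [0.0008, -0.0003, -0.0026]
```

Request:
{"fn": "step_arm", "kwargs": {
  "moves": [
    [[0, 0, 20], [0, 0, -0.003], 0],
    [[0, 0, 38], [0, 0, -0.003], 0],
    [[0, 0, 46], [0, 0, -0.003], 0],
    [[0, 0, 49], [0, 0, -0.003], 0],
    [[0, 0, 49], [0, 0, -0.003], 0],
    [[0, 0, 49], [0, 0, -0.003], 0]
  ]
}}

```text
clock: 27.63
tcp_pos: [0.4163, 0.204, 0.063]
orientation: [0.0, 0.733, 0.681, 0.0]
wrist_force: [-0.8, 0.4, 0.3]
finger_gap: 0.0201
grip_force: 59.6
```

Request:
{"fn": "step_arm", "kwargs": {
  "moves": [
    [[0, 0, 3], [0, 0, 0], 0],
    [[0, 0, 6], [0, 0, 0], 0],
    [[0, 0, 9], [0, 0, 0], 0],
    [[0, 0, 12], [0, 0, 0], 0],
    [[0, 0, 15], [0, 0, 0], 0],
    [[0, 0, 18], [0, 0, 0], 0],
    [[0, 0, 21], [0, 0, 0], 0],
    [[0, 0, 21], [0, 0, 0], 0]
  ]
}}

```text
clock: 28.3
tcp_pos: [0.4167, 0.2043, 0.0434]
orientation: [0.001, 0.732, 0.681, 0.001]
wrist_force: [-3.2, -2.8, 20.8]
finger_gap: 0.0202
grip_force: 62.5
```

Request:
{"fn": "step_arm", "kwargs": {
  "moves": [
    [[0, 0, 1], [0, 0, 0], 0],
    [[0, 0, 2], [0, 0, 0], 0],
    [[0, 0, 2], [0, 0, 0], 0]
  ]
}}

```text
clock: 28.55
tcp_pos: [0.4167, 0.2043, 0.0432]
orientation: [0.001, 0.732, 0.681, 0.001]
wrist_force: [-9.2, -4.8, 40.7]
finger_gap: 0.0207
grip_force: 64.8
```

Request:
{"fn": "step_arm", "kwargs": {
  "moves": [
    [[0, 0, -5], [0, 0, 0], 38],
    [[0, 0, -5], [0, 0, 0], 38],
    [[0, 0, -5], [0, 0, 0], 38],
    [[0, 0, -30], [0, 0, 0], 38],
    [[0, 0, -70], [0, 0, 0], 38],
    [[0, 0, -110], [0, 0, 0], 38],
    [[0, 0, -150], [0, 0, 0], 60],
    [[0, 0, -160], [0, 0, 0], 60]
  ]
}}

```text
clock: 29.22
tcp_pos: [0.4179, 0.2049, 0.2042]
orientation: [0.001, 0.732, 0.681, 0.003]
wrist_force: [0.7, -0.1, -0.6]
finger_gap: 0.0596
grip_force: 0.0
```

```bash
python3 -c "
from h import *
st();plan((.46,.38,.21,-.0757))"
```

```text
{'clock': 29.2167, 'tcp_pos': [0.4179, 0.2049, 0.2042], 'orientation': [0.0013, 0.7324, 0.6809, 0.0031], 'wrist_force': [0.7284, -0.0936, -0.6155], 'finger_gap': 0.0596, 'grip_force': 0.0, 'joint_pos': [0.283, 0.1074, -0.2815, 1.1753, 0.0003, 1.9266]}
shift [177.7, 29.3, -5.1] rot [0.0061, -0.0026, 0.0028]
```

```bash
python3 - <<'E'
from h import *
c3=lambda P:np.array(P,float)/4+[215,140]; c2=lambda P:np.array(P,float)/4.7+[115,145]
print('ptop',tri(c3((717,43)),c2((50,301))), at_z('scene',[c3((717,43))],.116))
B=at_z('scene',c3([(652,88),(728,85),(755,133),(670,138)]),.06);print(B.round(4),B.mean(0))
Bt=at_z('top',c2([(53,260),(135,278),(112,365),(28,345)]),.06);print(Bt.round(4))
print('ring',tri(c3((40,121)),c2((757,404))))
a=snap('scene','s8');s=telemetry.get_state();print(s['tcp_pos'])
f=[cv2.resize(a[130:240,290:410,::-1],None,fx=5,fy=5,interpolation=cv2.INTER_CUBIC)]
cv2.imwrite('pics/c8.png',f[0])
E
```

```text
ptop (array([0.47670357, 0.37447325, 0.11420144]), np.float64(0.0003904735061926985)) [[0.47938005 0.37289058 0.116     ]]
[[0.4445 0.3522 0.06  ]
 [0.4519 0.4088 0.06  ]
 [0.5145 0.3966 0.06  ]
 [0.5084 0.3349 0.06  ]] [0.4797999  0.37313288 0.06      ]
[[0.5132 0.3936 0.06  ]
 [0.4987 0.3347 0.06  ]
 [0.4377 0.3494 0.06  ]
 [0.4533 0.4094 0.06  ]]
ring (array([ 0.39930892, -0.0981537 ,  0.06083506]), np.float64(0.004070968814042528))
[0.41821124 0.20499601 0.20376137]
```

View pics/c8.png

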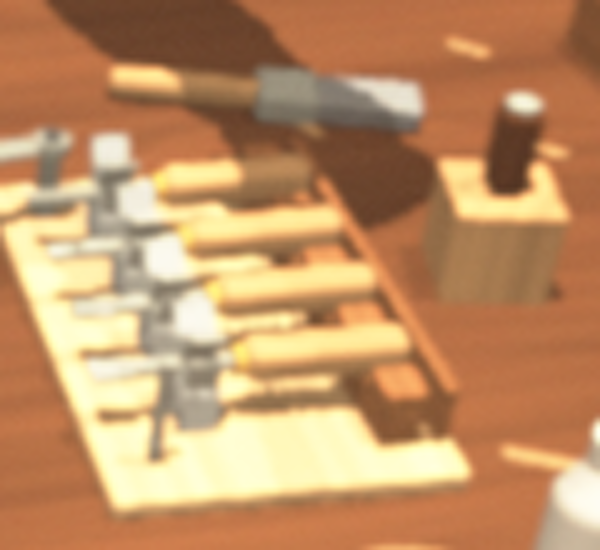

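The picture shows all four gouges seated in line, handles on the cradle bays; the puller stands upright, handle top at (522,103). Now fetch the puller.

```bash
python3 -c "
from h import *
st();plan((.478,.3732,.19,-.22))"
```

```text
{'clock': 29.2667, 'tcp_pos': [0.4182, 0.205, 0.2038], 'orientation': [0.0015, 0.7324, 0.6809, 0.0033], 'wrist_force': [0.7746, 0.8835, 1.9074], 'finger_gap': 0.0597, 'grip_force': 0.0, 'joint_pos': [0.283, 0.1077, -0.2823, 1.1736, 0.0003, 1.9266]}
shift [172.1, 47.3, 14.6] rot [0.0065, -0.0033, 0.1471]
```

Request:
{"fn": "step_arm", "kwargs": {
  "moves": [
    [[172, 47, 10], [0.003, -0.001, 0.147], 60],
    [[172, 47, 10], [0.003, -0.001, 0.147], 60],
    [[172, 47, 10], [0.003, -0.001, 0.147], 60],
    [[172, 47, 10], [0.003, -0.001, 0.147], 60],
    [[172, 47, 10], [0.003, -0.001, 0.147], 60],
    [[172, 47, 10], [0.003, -0.001, 0.147], 60],
    [[172, 47, 10], [0.003, -0.001, 0.147], 60],
    [[172, 47, 10], [0.003, -0.001, 0.147], 60]
  ]
}}

```text
clock: 29.93
tcp_pos: [0.474, 0.3711, 0.1877]
orientation: [-0.001, 0.781, 0.625, -0.003]
wrist_force: [0.9, 0.5, 0.1]
finger_gap: 0.0595
grip_force: 0.0
```

```bash
python3 -c "
from h import *
imaging.read_camera('top');st();plan((.478,.3732,.13,-.22),(.478,.3732,.072,-.22))"
```

```text
{'clock': 29.9833, 'tcp_pos': [0.4743, 0.3709, 0.1883], 'orientation': [-0.0009, 0.7807, 0.6249, -0.0026], 'wrist_force': [0.7717, 0.1253, 0.1685], 'finger_gap': 0.0602, 'grip_force': 0.0, 'joint_pos': [0.5299, 0.3848, 0.0433, 1.2346, 0.001, 2.3216]}
shift [3.2, 3.4, 58.3] rot [-0.0046, 0.0029, -0.0009]
shift [3.4, 3.6, 116.3] rot [-0.0046, 0.0029, -0.0009]
```

Request:
{"fn": "step_arm", "kwargs": {
  "moves": [
    [[3, 3, 30], [-0.004, 0.002, 0], 60],
    [[3, 3, 54], [-0.004, 0.002, 0], 60],
    [[3, 3, 54], [-0.004, 0.002, 0], 60],
    [[3, 3, 54], [-0.004, 0.002, 0], 60],
    [[3, 3, 54], [-0.004, 0.002, 0], 60]
  ]
}}

```text
clock: 30.4
tcp_pos: [0.479, 0.3739, 0.1368]
orientation: [0.0, 0.781, 0.625, 0.001]
wrist_force: [-0.1, -0.4, 0.6]
finger_gap: 0.0599
grip_force: 0.0
```

```bash
python3 - <<'E'
from h import *
a=snap('scene','s9');st();plan((.478,.3732,.072,-.22))
cv2.imwrite('pics/c9.png',cv2.resize(a[95:215,340:440,::-1],None,fx=5,fy=5,interpolation=cv2.INTER_CUBIC))
E
```

```text
{'clock': 30.45, 'tcp_pos': [0.4794, 0.3744, 0.1373], 'orientation': [0.0004, 0.7807, 0.6249, 0.0019], 'wrist_force': [0.1544, 1.2053, -0.0108], 'finger_gap': 0.0601, 'grip_force': 0.0, 'joint_pos': [0.5312, 0.4147, -0.0397, 1.1125, -0.0002, 2.3227]}
shift [-1.6, -1.3, 65.3] rot [0.003, -0.0025, -0.0008]
```

View pics/c9.png

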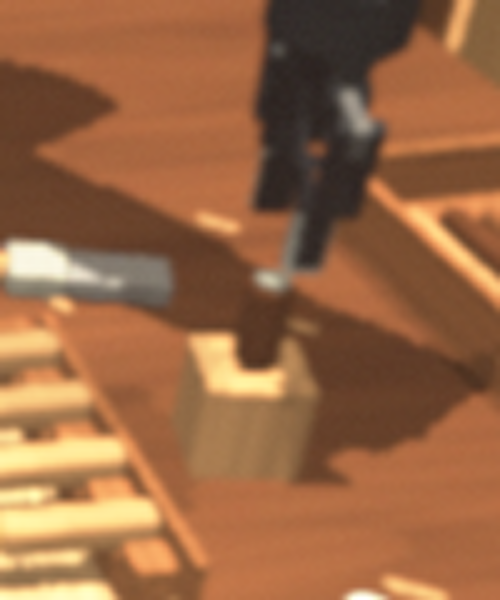

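```bash
python3 - <<'E'
from h import *
ya=np.array([np.cos(-.22),np.sin(-.22),0])
t=np.array([.4794,.3744,.143])
print(proj('scene',[t,t+.037*ya,t-.037*ya,[.478,.3735,.116]]))
print(at_z('scene',[(394.2,150.6)],.116))
E
```

```text
[[396.83497902 142.26647467]
 [400.53393528 149.07498025]
 [393.31241718 135.7747793 ]
 [394.21512406 150.48078923]]
[[0.47859416 0.37314605 0.116     ]]
```

Request:
{"fn": "step_arm", "kwargs": {
  "moves": [
    [[-3, -1, 30], [0.003, -0.002, 0], 60],
    [[-3, -1, 55], [0.003, -0.002, 0], 60],
    [[-3, -1, 65], [0.003, -0.002, 0], 60],
    [[-3, -1, 65], [0.003, -0.002, 0], 60],
    [[-3, -1, 65], [0.003, -0.002, 0], 60],
    [[-3, -1, 65], [0.003, -0.002, 0], 0],
    [[-3, -1, 65], [0.003, -0.002, 0], 0],
    [[-3, -1, 65], [0.003, -0.002, 0], 0]
  ],
  "grip_force": 80
}}

```text
clock: 31.12
tcp_pos: [0.478, 0.3724, 0.0719]
orientation: [-0.0, 0.78, 0.625, 0.0]
wrist_force: [-0.3, -1.1, 1.9]
finger_gap: 0.0245
grip_force: 5.4
```

Request:
{"fn": "step_arm", "kwargs": {
  "moves": [
    [[0, 0, 0], [0, 0, 0], 0],
    [[0, 0, 0], [0, 0, 0], 0],
    [[0, 0, 0], [0, 0, 0], 0],
    [[0, 0, 0], [0, 0, 0], 0],
    [[0, 0, 0], [0, 0, 0], 0]
  ]
}}

```text
clock: 31.53
tcp_pos: [0.4781, 0.3725, 0.0721]
orientation: [-0.0, 0.78, 0.625, 0.001]
wrist_force: [-0.8, -0.2, 6.6]
finger_gap: 0.0232
grip_force: 78.4
```

Request:
{"fn": "step_arm", "kwargs": {
  "moves": [
    [[0, 0, -30], [0, 0, 0], 0],
    [[0, 0, -60], [0, 0, 0], 0],
    [[0, 0, -90], [0, 0, 0], 0],
    [[0, 0, -110], [0, 0, 0], 0],
    [[0, 0, -110], [0, 0, 0], 0],
    [[0, 0, -110], [0, 0, 0], 0]
  ]
}}

```text
clock: 32.03
tcp_pos: [0.478, 0.3724, 0.1817]
orientation: [-0.0, 0.78, 0.625, 0.001]
wrist_force: [-0.3, -0.5, -1.6]
finger_gap: 0.0233
grip_force: 78.4
```

```bash
python3 -c "
from h import *
st();plan((.5,.15,.18,-.15),(.4006,-.10,.17,-.08))"
```

```text
{'clock': 32.0333, 'tcp_pos': [0.478, 0.3724, 0.1817], 'orientation': [-0.0001, 0.7804, 0.6253, 0.0005], 'wrist_force': [-0.2784, -0.5255, -1.5772], 'finger_gap': 0.0233, 'grip_force': 78.3991, 'joint_pos': [0.5292, 0.3896, 0.0342, 1.2143, 0.0004, 2.3199]}
shift [-212.3, 69.9, 1.6] rot [0.0005, -0.001, -0.0699]
shift [-477.9, 27.5, 11.3] rot [0.0005, -0.001, -0.1399]
```

Request:
{"fn": "step_arm", "kwargs": {
  "moves": [
    [[-240, 20, 3], [0, 0, 0], 0],
    [[-240, 20, 3], [0, 0, 0], 0],
    [[-240, 20, 3], [0, 0, 0], 0],
    [[-240, 20, 3], [0, 0, 0], 0],
    [[-240, 20, 3], [0, 0, 0], 0],
    [[-240, 20, 3], [0, 0, 0], 0],
    [[-240, 20, 3], [0, 0, 0], 0],
    [[-240, 20, 3], [0, 0, 0], 0]
  ]
}}

```text
clock: 32.7
tcp_pos: [0.4431, 0.1317, 0.1761]
orientation: [-0.001, 0.782, 0.624, -0.002]
wrist_force: [-0.8, -0.5, -1.2]
finger_gap: 0.0233
grip_force: 78.4
```

Request:
{"fn": "step_arm", "kwargs": {
  "moves": [
    [[0, 0, 0], [0, 0, 0], 0],
    [[0, 0, 0], [0, 0, 0], 0]
  ]
}}

```text
clock: 32.87
tcp_pos: [0.4442, 0.1341, 0.1769]
orientation: [-0.001, 0.78, 0.626, -0.001]
wrist_force: [-0.5, 0.1, -1.4]
finger_gap: 0.0236
grip_force: 78.4
```

```bash
python3 - <<'E'
from h import *
a=snap('top','t10');a2=snap('scene','s10');st();plan((.4006,-.10,.15,-.22))
f=[cv2.resize(i[y:y+80,x:x+80,::-1],None,fx=5,fy=5,interpolation=cv2.INTER_CUBIC) for i,x,y in((a,225,190),(a2,200,130))]
cv2.imwrite('pics/c10.png',np.hstack(f))
E
```

```text
{'clock': 32.9667, 'tcp_pos': [0.4443, 0.1344, 0.1771], 'orientation': [-0.0006, 0.7798, 0.626, -0.0013], 'wrist_force': [0.8492, -0.5815, -1.8777], 'finger_gap': 0.023, 'grip_force': 78.427, 'joint_pos': [0.1207, 0.1279, -0.3263, 1.1195, -0.0003, 1.9095]}
shift [-238.3, 8.1, 27.3] rot [-0.0026, 0.0012, 0.002]
```

View pics/c10.png

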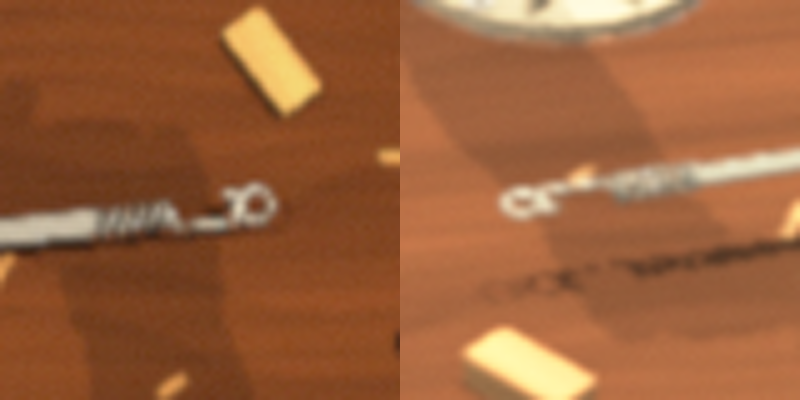

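The ring centre is at crop (257,203) in top, raw (276.4,230.6), and (120,203) in scene, raw (224.0,170.6).

```bash
python3 - <<'E'
from h import *
print(at_z('top',[(276.4,230.6)],.062),at_z('scene',[(224,170.6)],.062),tri((224,170.6),(276.4,230.6)))
# ring from robust circle on thresholded bright pixels, both cams
for n,f,c in(('top','t10',(276.4,230.6)),('scene','s10',(224,170.6))):
    g=cv2.cvtColor(cv2.imread(f'pics/{f}.png'),cv2.COLOR_BGR2HSV);x,y=map(int,c)
    s=g[y-6:y+8,x-7:x+9];m=(s[...,1]<110)&(s[...,2]>120);print(n);print('\n'.join(''.join('#' if q else '.' for q in r) for r in m),x-7,y-6)
E
```

```text
[[ 0.39998993 -0.10124884  0.062     ]] [[ 0.40269566 -0.09956845  0.062     ]] (array([ 0.40027905, -0.10023691,  0.06053804]), np.float64(0.0021373678080342765))
top
................
................
.......#........
..#.#####.......
.#########......
.######.###.....
..####...##.....
..####...##.....
..#########.....
##########......
#########.......
##..............
................
................ 269 224
scene
................
................
............####
.....###########
....############
...############.
...############.
...############.
....##########..
.....#####......
................
................
................
................ 217 164
```

Request:
{"fn": "step_arm", "kwargs": {
  "moves": [
    [[-238, 8, 10], [-0.002, 0.001, 0.002], 0],
    [[-238, 8, 10], [-0.002, 0.001, 0.002], 0],
    [[-238, 8, 10], [-0.002, 0.001, 0.002], 0],
    [[-238, 8, 10], [-0.002, 0.001, 0.002], 0],
    [[-238, 8, 10], [-0.002, 0.001, 0.002], 0],
    [[-238, 8, 10], [-0.002, 0.001, 0.002], 0],
    [[-238, 8, 10], [-0.002, 0.001, 0.002], 0],
    [[-238, 8, 10], [-0.002, 0.001, 0.002], 0]
  ]
}}

```text
clock: 33.63
tcp_pos: [0.4004, -0.1015, 0.1676]
orientation: [-0.0, 0.782, 0.623, 0.0]
wrist_force: [-1.0, 0.4, -1.0]
finger_gap: 0.0232
grip_force: 78.5
```

Request:
{"fn": "step_arm", "kwargs": {
  "moves": [
    [[0, 0, 0], [0, 0, 0], 0],
    [[0, 0, 0], [0, 0, 0], 0],
    [[0, 0, 0], [0, 0, 0], 0],
    [[0, 0, 0], [0, 0, 0], 0]
  ]
}}

```text
clock: 33.97
tcp_pos: [0.4005, -0.0995, 0.1678]
orientation: [0.0, 0.78, 0.625, 0.0]
wrist_force: [0.5, 1.0, -1.2]
finger_gap: 0.0233
grip_force: 78.5
```

```bash
python3 -c "
from h import *
st();plan((.4016,-.0998,.137,-.22))"
```

```text
{'clock': 33.9667, 'tcp_pos': [0.4005, -0.0995, 0.1678], 'orientation': [0.0, 0.7803, 0.6254, 0.0], 'wrist_force': [0.5238, 0.9795, -1.2416], 'finger_gap': 0.0233, 'grip_force': 78.4642, 'joint_pos': [-0.4387, 0.0329, -0.4552, 1.0826, -0.0, 1.3515]}
shift [-0.0, 1.1, 30.8] rot [0.0001, 0.0, 0.0006]
```

Request:
{"fn": "step_arm", "kwargs": {
  "moves": [
    [[0, 1, 15], [0, 0, 0], 0],
    [[0, 1, 29], [0, 0, 0], 0],
    [[0, 1, 29], [0, 0, 0], 0],
    [[0, 1, 29], [0, 0, 0], 0],
    [[0, 1, 29], [0, 0, 0], 0]
  ]
}}

```text
clock: 34.38
tcp_pos: [0.4015, -0.1006, 0.1393]
orientation: [0.0, 0.781, 0.625, 0.0]
wrist_force: [-0.3, 0.0, -0.7]
finger_gap: 0.0232
grip_force: 78.5
```

```bash
python3 - <<'E'
from h import *
a=snap('scene','s11');b=snap('top','t11');s=st();t=np.array(s['tcp_pos'])
print('tip pred',proj('scene',[t-[0,0,.0595],t-[0,0,.02]]),'eye',proj('scene',[[.4016,-.0998,.062]]))
f=[cv2.resize(i[y:y+60,x:x+60,::-1],None,fx=6,fy=6,interpolation=cv2.INTER_CUBIC) for i,x,y in((a,195,130),(b,245,200))]
cv2.imwrite('pics/c11.png',np.hstack(f))
E
```

```text
{'clock': 34.4833, 'tcp_pos': [0.4018, -0.101, 0.1396], 'orientation': [0.0007, 0.7809, 0.6246, 0.0003], 'wrist_force': [0.2736, -0.4872, -0.7931], 'finger_gap': 0.023, 'grip_force': 78.5002, 'joint_pos': [-0.4404, 0.0568, -0.5035, 1.009, -0.0001, 1.3519]}
tip pred [[223.34619765 165.07998642]
 [223.10478117 152.96173056]] eye [[223.84994526 170.40092942]]
```

View pics/c11.png

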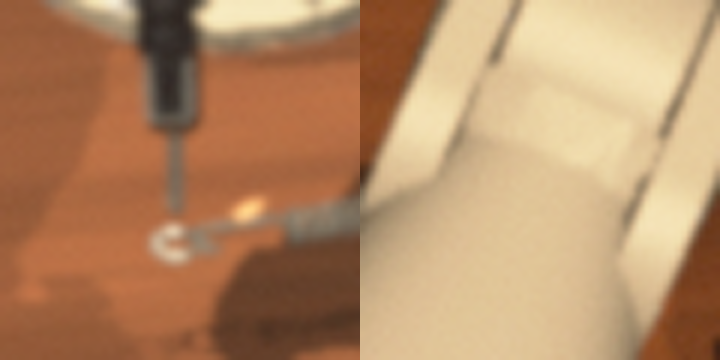

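The pin is at u=176 in the crop, tip at v=211, directly above the ring centre (173,243) to within about 1 mm. Insert.

Request:
{"fn": "step_arm", "kwargs": {
  "moves": [
    [[0, 0, 10], [0, 0, 0], 0],
    [[0, 0, 18], [0, 0, 0], 0],
    [[0, 0, 26], [0, 0, 0], 0],
    [[0, 0, 34], [0, 0, 0], 0],
    [[0, 0, 40], [0, 0, 0], 0],
    [[0, 0, 40], [0, 0, 0], 0],
    [[0, 0, 40], [0, 0, 0], 0]
  ]
}}

```text
clock: 35.07
tcp_pos: [0.4008, -0.1008, 0.0984]
orientation: [-0.0, 0.781, 0.624, -0.0]
wrist_force: [0.0, -0.0, 0.0]
finger_gap: 0.0232
grip_force: 78.5
```

```bash
cat > sw.py <<'E'
from h import *
P=np.array([.3798,.132]);yr=np.array([.9971,-.0756]);xr=np.array([-.0756,-.9971]);off=np.array([0,-.002])
def pin(th,r): return P+r*(np.cos(th)*yr+np.sin(th)*xr)+off
def rows(seq,z=.0985):
    s=telemetry.get_state();p=np.array(s['tcp_pos']);q=s['orientation'];r0=R.from_quat([q[1],q[2],q[3],q[0]])
    d=p[:2]-off-P;print('now th',np.arctan2(d@xr,d@yr).round(3),'r',np.hypot(*d).round(4))
    for th,r in seq: print((th,r),(r0.inv().apply(np.array([*pin(th,r),z])-p)*1000).round(1).tolist())
E
python3 - <<'E'
from sw import *
st()
rows([(t,.236) for t in (1.3,1.18,1.06,.94,.82,.7,.7)])
E
```

```text
{'clock': 35.0667, 'tcp_pos': [0.4008, -0.1008, 0.0984], 'orientation': [-0.0005, 0.7811, 0.6244, -0.0003], 'wrist_force': [0.0426, -0.0181, 0.0381], 'finger_gap': 0.0232, 'grip_force': 78.5002, 'joint_pos': [-0.441, 0.0969, -0.5717, 0.9033, -0.0001, 1.3518]}
now th 1.404 r 0.2317
(1.3, 0.236) [4.7, 24.3, -0.2]
(1.18, 0.236) [17.7, 49.4, -0.2]
(1.06, 0.236) [33.6, 72.8, -0.2]
(0.94, 0.236) [52.2, 94.2, -0.2]
(0.82, 0.236) [73.3, 113.1, -0.2]
(0.7, 0.236) [96.4, 129.4, -0.3]
(0.7, 0.236) [96.4, 129.4, -0.3]
```

Request:
{"fn": "step_arm", "kwargs": {
  "moves": [
    [[5, 24, 0], [0, 0, 0], 0],
    [[18, 49, 0], [0, 0, 0], 0],
    [[34, 73, 0], [0, 0, 0], 0],
    [[52, 94, 0], [0, 0, 0], 0],
    [[73, 113, 0], [0, 0, 0], 0],
    [[96, 129, 0], [0, 0, 0], 0],
    [[96, 129, 0], [0, 0, 0], 0],
    [[96, 129, 0], [0, 0, 0], 0]
  ],
  "grip_force": 115
}}

```text
clock: 35.73
tcp_pos: [0.5491, -0.0348, 0.0987]
orientation: [0.0, 0.78, 0.625, -0.0]
wrist_force: [-0.3, 0.1, -1.1]
finger_gap: 0.0228
grip_force: 113.4
```

```bash
python3 - <<'E'
from sw import *
a=snap('scene','s12');st()
g=cv2.cvtColor(a,cv2.COLOR_RGB2HSV)
cv2.imwrite('pics/c12.png',cv2.resize(a[110:230,200:340,::-1],None,fx=5,fy=5))
rows([(.6,.236),(.5,.236),(.4,.236),(.3,.236),(.3,.236)])
E
```

```text
{'clock': 35.7833, 'tcp_pos': [0.5481, -0.0354, 0.0987], 'orientation': [-0.0001, 0.7807, 0.6249, -0.0003], 'wrist_force': [-0.3889, -0.5594, -1.5396], 'finger_gap': 0.0228, 'grip_force': 113.407, 'joint_pos': [-0.2104, 0.3401, -0.2527, 0.9786, -0.0004, 1.5813]}
now th 0.701 r 0.236
(0.6, 0.236) [20.8, 11.6, 0.1]
(0.5, 0.236) [42.5, 20.9, 0.1]
(0.4, 0.236) [65.0, 27.9, 0.1]
(0.3, 0.236) [88.1, 32.7, 0.1]
(0.3, 0.236) [88.1, 32.7, 0.1]
```

Request:
{"fn": "step_arm", "kwargs": {
  "moves": [
    [[21, 12, 0], [0, 0, 0], 0],
    [[42, 21, 0], [0, 0, 0], 0],
    [[65, 28, 0], [0, 0, 0], 0],
    [[88, 33, 0], [0, 0, 0], 0],
    [[88, 33, 0], [0, 0, 0], 0],
    [[88, 33, 0], [0, 0, 0], 0]
  ]
}}

```text
clock: 36.28
tcp_pos: [0.5993, 0.0429, 0.0988]
orientation: [0.0, 0.781, 0.625, -0.0]
wrist_force: [-0.1, -0.2, -1.4]
finger_gap: 0.0229
grip_force: 113.5
```

```bash
python3 - <<'E'
from sw import *
st()
rows([(.29,.246),(.28,.256),(.27,.266),(.26,.274),(.26,.274)])
E
```

```text
{'clock': 36.2833, 'tcp_pos': [0.5993, 0.0429, 0.0988], 'orientation': [0.0001, 0.7808, 0.6247, -0.0003], 'wrist_force': [-0.0906, -0.1728, -1.4274], 'finger_gap': 0.0229, 'grip_force': 113.4931, 'joint_pos': [-0.0618, 0.431, -0.1139, 1.0261, -0.0006, 1.7302]}
now th 0.302 r 0.2362
(0.29, 0.246) [1.4, 10.2, 0.3]
(0.28, 0.256) [2.5, 20.4, 0.3]
(0.27, 0.266) [3.8, 30.7, 0.3]
(0.26, 0.274) [5.5, 38.9, 0.3]
(0.26, 0.274) [5.5, 38.9, 0.3]
```

Request:
{"fn": "step_arm", "kwargs": {
  "moves": [
    [[1, 10, 0], [0, 0, 0], 0],
    [[2.5, 20, 0], [0, 0, 0], 0],
    [[4, 31, 0], [0, 0, 0], 0],
    [[5.5, 39, 0], [0, 0, 0], 0],
    [[5.5, 39, 0], [0, 0, 0], 0],
    [[5.5, 39, 0], [0, 0, 0], 0]
  ]
}}

```text
clock: 36.78
tcp_pos: [0.6361, 0.039, 0.098]
orientation: [-0.002, 0.781, 0.624, -0.002]
wrist_force: [-7.1, 2.9, 0.9]
finger_gap: 0.0227
grip_force: 113.7
```

```bash
python3 - <<'E'
from sw import *
s=st();print(np.round(s['ft_torque'],3))
rows([(.2,.276),(.15,.276),(.1,.276),(.05,.276),(.0,.276),(-.01,.276)])
E
```

```text
{'clock': 36.7833, 'tcp_pos': [0.6361, 0.039, 0.098], 'orientation': [-0.002, 0.7814, 0.624, -0.0018], 'wrist_force': [-7.1288, 2.9262, 0.9294], 'finger_gap': 0.0227, 'grip_force': 113.674, 'joint_pos': [-0.0649, 0.5014, -0.0028, 1.0719, 0.0005, 1.7291]}
[ 0.579  1.499 -0.012]
now th 0.266 r 0.272
(0.2, 0.276) [17.5, 5.5, -0.5]
(0.15, 0.276) [31.3, 5.9, -0.5]
(0.1, 0.276) [45.1, 5.6, -0.5]
(0.05, 0.276) [58.9, 4.6, -0.5]
(0.0, 0.276) [72.6, 2.9, -0.5]
(-0.01, 0.276) [75.3, 2.5, -0.5]
```

Request:
{"fn": "step_arm", "kwargs": {
  "moves": [
    [[9, 2, 0], [0, 0, 0], 0],
    [[17.5, 3, 0], [0, 0, 0], 0],
    [[31, 3.5, 0], [0, 0, 0], 0],
    [[38, 3, 0], [0, 0, 0], 0],
    [[45, 3, 0], [0, 0, 0], 0],
    [[52, 2.5, 0], [0, 0, 0], 0],
    [[59, 2, 0], [0, 0, 0], 0],
    [[59, 2, 0], [0, 0, 0], 0]
  ]
}}

```text
clock: 37.45
tcp_pos: [0.6505, 0.097, 0.0978]
orientation: [-0.002, 0.781, 0.625, -0.002]
wrist_force: [-7.1, 0.6, -0.2]
finger_gap: 0.0225
grip_force: 113.6
```

```bash
python3 - <<'E'
from sw import *
s=st()
rows([(.03,.273),(.0,.273),(-.01,.273)])
E
```

```text
{'clock': 37.45, 'tcp_pos': [0.6505, 0.097, 0.0978], 'orientation': [-0.002, 0.781, 0.6245, -0.0023], 'wrist_force': [-7.0932, 0.6247, -0.1537], 'finger_gap': 0.0225, 'grip_force': 113.6225, 'joint_pos': [0.0259, 0.5397, 0.0604, 1.0976, 0.0003, 1.8184]}
now th 0.046 r 0.2727
(0.03, 0.273) [4.3, -0.2, -0.7]
(0.0, 0.273) [12.4, -1.2, -0.7]
(-0.01, 0.273) [15.1, -1.6, -0.7]
```

Request:
{"fn": "step_arm", "kwargs": {
  "moves": [
    [[4, 0, 0], [0, 0, 0], 0],
    [[8, -0.5, 0], [0, 0, 0], 0],
    [[12, -1, 0], [0, 0, 0], 0],
    [[12, -1, 0], [0, 0, 0], 0]
  ]
}}

```text
clock: 37.78
tcp_pos: [0.6521, 0.1082, 0.0978]
orientation: [-0.002, 0.781, 0.624, -0.003]
wrist_force: [-5.6, 0.4, -0.6]
finger_gap: 0.0229
grip_force: 113.6
```

Request:
{"fn": "step_arm", "kwargs": {
  "moves": [
    [[1.5, 0, 0], [0, 0, 0], 0],
    [[3, 0, 0], [0, 0, 0], 0],
    [[3, 0, 0], [0, 0, 0], 0]
  ]
}}

```text
clock: 38.03
tcp_pos: [0.6527, 0.1106, 0.0978]
orientation: [-0.002, 0.781, 0.624, -0.003]
wrist_force: [-6.5, 0.3, -1.4]
finger_gap: 0.0226
grip_force: 113.6
```

Request:
{"fn": "step_arm", "kwargs": {
  "moves": [
    [[1.5, 0, 0], [0, 0, 0], 0],
    [[3, 0, 0], [0, 0, 0], 0],
    [[3, 0, 0], [0, 0, 0], 0]
  ]
}}

```text
clock: 38.28
tcp_pos: [0.6533, 0.1135, 0.0978]
orientation: [-0.002, 0.781, 0.624, -0.003]
wrist_force: [-5.8, 0.1, -0.0]
finger_gap: 0.0228
grip_force: 113.6
```

Request:
{"fn": "step_arm", "kwargs": {
  "moves": [
    [[1.5, 0, 0], [0, 0, 0], 0],
    [[3, 0, 0], [0, 0, 0], 0],
    [[3, 0, 0], [0, 0, 0], 0],
    [[3, 0, 0], [0, 0, 0], 0]
  ]
}}

```text
clock: 38.62
tcp_pos: [0.6538, 0.1156, 0.0977]
orientation: [-0.001, 0.782, 0.624, -0.003]
wrist_force: [-7.0, -2.1, -0.6]
finger_gap: 0.023
grip_force: 113.6
```

```bash
python3 - <<'E'
from sw import *
a=snap('scene','s13');b=snap('top','t13');s=st();rows([(0,.273)])
pp=[[*(P+r*yr),.062] for r in (.236,.273)]
print(proj('scene',pp),proj('top',pp))
f=[cv2.resize(i[y:y+60,x:x+66,::-1],None,fx=6,fy=8,interpolation=cv2.INTER_CUBIC) for i,x,y in((a,300,180),(b,180,140))]
cv2.imwrite('pics/c13.png',np.hstack(f))
E
```

```text
{'clock': 38.7167, 'tcp_pos': [0.6538, 0.1155, 0.0977], 'orientation': [-0.0014, 0.7815, 0.6238, -0.0034], 'wrist_force': [-7.1194, -0.6554, -1.1133], 'finger_gap': 0.0229, 'grip_force': 113.604, 'joint_pos': [0.0548, 0.5524, 0.0815, 1.107, -0.0016, 1.8491]}
now th -0.023 r 0.2743
(0, 0.273) [-6.4, -0.3, -0.8]
[[321.63589592 206.30452205]
 [325.79574112 215.37101422]] [[209.8200569  167.77469366]
 [210.61209606 157.04472914]]
```

View pics/c13.png

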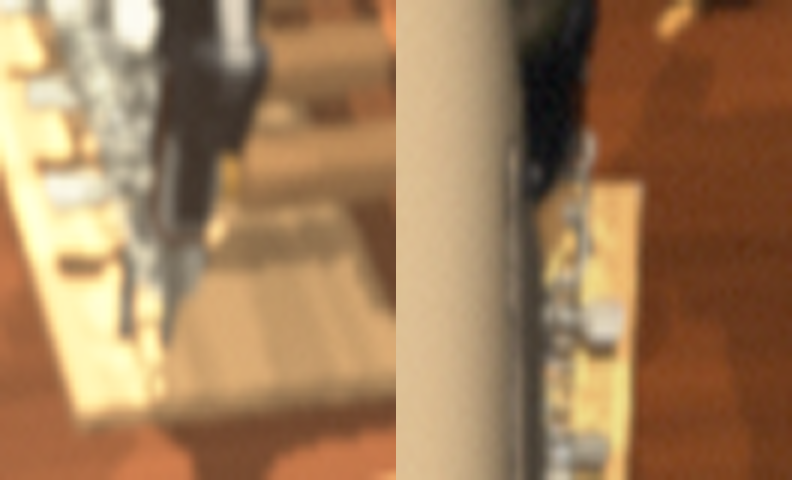

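The last crop's top half shows the stem line (587, 140–250) lying just right (rack +x) of the post (572,217), so the post is in the mouth. Relax inward.

Request:
{"fn": "step_arm", "kwargs": {
  "moves": [
    [[-1.5, -4, 0], [0, 0, 0], 0],
    [[-2.5, -8, 0], [0, 0, 0], 0],
    [[-3, -12, 0], [0, 0, 0], 0],
    [[-4, -16, 0], [0, 0, 0], 0],
    [[-4, -16, 0], [0, 0, 0], 0],
    [[-4, -16, 0], [0, 0, 0], 0]
  ]
}}

```text
clock: 39.22
tcp_pos: [0.6403, 0.1162, 0.0988]
orientation: [0.0, 0.781, 0.624, -0.001]
wrist_force: [-4.0, 0.1, -0.8]
finger_gap: 0.0228
grip_force: 113.4
```

Request:
{"fn": "step_arm", "kwargs": {
  "moves": [
    [[-0.5, -2, 0], [0, 0, 0], 0],
    [[-1, -4.5, 0], [0, 0, 0], 0],
    [[-1, -4.5, 0], [0, 0, 0], 0],
    [[-1, -4.5, 0], [0, 0, 0], 0]
  ]
}}

```text
clock: 39.55
tcp_pos: [0.6374, 0.1172, 0.0993]
orientation: [0.001, 0.781, 0.624, 0.001]
wrist_force: [0.1, -0.6, -0.4]
finger_gap: 0.0227
grip_force: 113.5
```

```bash
python3 - <<'E'
from sw import *
st();rows([(0,.2525)])
E
```

```text
{'clock': 39.55, 'tcp_pos': [0.6374, 0.1172, 0.0993], 'orientation': [0.0006, 0.7811, 0.6244, 0.0008], 'wrist_force': [0.0659, -0.5587, -0.3507], 'finger_gap': 0.0227, 'grip_force': 113.487, 'joint_pos': [0.0581, 0.5144, 0.0218, 1.0763, -0.0001, 1.8509]}
now th -0.026 r 0.2579
(0, 0.2525) [-7.4, -4.3, 0.7]
```

The force fell from 4 N to 0 while the ring was still stretched, so the hook is on the post. Centre the pin in the ring and lift out.

Request:
{"fn": "step_arm", "kwargs": {
  "moves": [
    [[-1.5, -0.5, 0], [0, 0, 0], 0],
    [[-3, -1.5, 0], [0, 0, 0], 0],
    [[-3, -1.5, 0], [0, 0, 0], 0],
    [[-3, -1.5, 0], [0, 0, 0], 0]
  ]
}}

```text
clock: 39.88
tcp_pos: [0.6344, 0.1145, 0.0988]
orientation: [0.0, 0.781, 0.624, 0.0]
wrist_force: [1.1, 0.4, -0.5]
finger_gap: 0.0227
grip_force: 113.5
```

Request:
{"fn": "step_arm", "kwargs": {
  "moves": [
    [[0, 0, -5], [0, 0, 0], 0],
    [[0, 0, -10], [0, 0, 0], 0],
    [[0, 0, -15], [0, 0, 0], 0],
    [[0, 0, -15], [0, 0, 0], 0]
  ]
}}

```text
clock: 40.22
tcp_pos: [0.6354, 0.1146, 0.1156]
orientation: [0.001, 0.781, 0.624, 0.001]
wrist_force: [-0.1, 0.5, -0.7]
finger_gap: 0.0229
grip_force: 113.5
```

Lifting freely; continue up.

Request:
{"fn": "step_arm", "kwargs": {
  "moves": [
    [[0, 0, -15], [0, 0, 0], 0],
    [[0, 0, -30], [0, 0, 0], 0],
    [[0, 0, -50], [0, 0, 0], 0],
    [[0, 0, -70], [0, 0, 0], 0],
    [[0, 0, -70], [0, 0, 0], 0],
    [[0, 0, -70], [0, 0, 0], 0]
  ]
}}

```text
clock: 40.72
tcp_pos: [0.6355, 0.1147, 0.1853]
orientation: [0.001, 0.781, 0.624, 0.001]
wrist_force: [0.9, 1.1, -1.2]
finger_gap: 0.0229
grip_force: 113.5
```

```bash
python3 - <<'E'
from sw import *
st();plan((.56,.245,.185,-.22),(.478,.372,.182,-.22))
E
```

```text
{'clock': 40.7167, 'tcp_pos': [0.6355, 0.1147, 0.1853], 'orientation': [0.0011, 0.781, 0.6245, 0.0014], 'wrist_force': [0.8981, 1.1471, -1.1673], 'finger_gap': 0.0229, 'grip_force': 113.5396, 'joint_pos': [0.0544, 0.464, 0.1567, 1.2599, -0.0002, 1.8471]}
shift [110.5, -102.3, 0.0] rot [0.0035, -0.0008, -0.0019]
shift [216.4, -210.3, 2.7] rot [0.0035, -0.0008, -0.0019]
```

Request:
{"fn": "step_arm", "kwargs": {
  "moves": [
    [[110, -102, 0], [0, 0, 0], 0],
    [[110, -102, 0], [0, 0, 0], 0],
    [[110, -102, 0], [0, 0, 0], 0],
    [[110, -102, 0], [0, 0, 0], 0],
    [[216, -210, 0], [0, 0, 0], 0],
    [[216, -210, 0], [0, 0, 0], 0],
    [[216, -210, 0], [0, 0, 0], 0],
    [[216, -210, 0], [0, 0, 0], 0]
  ]
}}

```text
clock: 41.38
tcp_pos: [0.4739, 0.3738, 0.1822]
orientation: [-0.001, 0.78, 0.625, -0.001]
wrist_force: [-0.4, -0.6, -1.5]
finger_gap: 0.0227
grip_force: 113.6
```

Request:
{"fn": "step_arm", "kwargs": {
  "moves": [
    [[0, 0, 0], [0, 0, 0], 0],
    [[0, 0, 0], [0, 0, 0], 0],
    [[0, 0, 0], [0, 0, 0], 0],
    [[0, 0, 0], [0, 0, 0], 0]
  ]
}}

```text
clock: 41.72
tcp_pos: [0.4775, 0.3704, 0.183]
orientation: [0.0, 0.781, 0.624, -0.001]
wrist_force: [0.1, -0.1, -0.6]
finger_gap: 0.0225
grip_force: 113.6
```

```bash
python3 - <<'E'
from sw import *
a=snap('scene','s14');b=snap('top','t14');s=st();plan((.478,.3724,.14,-.22),(.478,.3724,.072,-.22))
t=np.array(s['tcp_pos']);print('pintip pred',proj('scene',[t-[0,0,.0595]]))
g=a.astype(int);u,v=proj('scene',[t-[0,0,.05]])[0].astype(int)
# pin column profile: grey (low saturation) pixels per row
h=cv2.cvtColor(a,cv2.COLOR_RGB2HSV)
for y in range(v-8,v+9,2): print(y,u-8,h[y,u-8:u+9,1].tolist())
E
```

```text
{'clock': 41.8167, 'tcp_pos': [0.4779, 0.3703, 0.1833], 'orientation': [0.0001, 0.7817, 0.6236, -0.0003], 'wrist_force': [0.4131, -0.3341, -1.1515], 'finger_gap': 0.0227, 'grip_force': 113.5854, 'joint_pos': [0.5266, 0.3875, 0.035, 1.2188, -0.0003, 2.3215]}
shift [2.1, -0.3, 43.3] rot [-0.0002, 0.0006, -0.0041]
shift [2.2, -0.3, 111.3] rot [-0.0002, 0.0006, -0.0041]
pintip pred [[393.71945516 148.15085207]]
137 386 [157, 157, 159, 158, 157, 159, 156, 157, 154, 135, 96, 76, 106, 142, 156, 158, 159]
139 386 [144, 150, 156, 160, 159, 159, 159, 157, 148, 123, 83, 86, 122, 150, 158, 158, 157]
141 386 [147, 150, 154, 157, 157, 158, 159, 154, 134, 94, 76, 100, 139, 153, 156, 158, 157]
143 386 [155, 157, 156, 157, 157, 157, 158, 146, 115, 78, 86, 122, 150, 160, 157, 159, 160]
145 386 [153, 157, 154, 157, 158, 157, 154, 132, 96, 79, 111, 145, 157, 160, 160, 158, 157]
147 386 [154, 150, 152, 156, 158, 154, 142, 107, 78, 92, 131, 152, 157, 160, 157, 157, 157]
149 386 [151, 152, 154, 151, 151, 157, 147, 133, 127, 136, 154, 158, 160, 159, 161, 160, 159]
151 386 [151, 153, 154, 151, 151, 152, 156, 152, 151, 154, 150, 154, 156, 159, 160, 159, 159]
153 386 [149, 154, 153, 155, 147, 150, 153, 155, 154, 152, 150, 157, 155, 152, 152, 153, 160]
```

```bash
python3 - <<'E'
from h import *
t=np.array([.4779,.3703,.1833])
for dz in(.0595,.05,.04,.03,.02):print(dz,proj('scene',[t-[0,0,dz]])[0].round(1))
print(proj('scene',[t-[0,0,.0595]+[0,-.005,0]]),proj('scene',[t-[0,0,.0595]+[.005,0,0]]))
h=cv2.cvtColor(cv2.imread('pics/s14.png'),cv2.COLOR_BGR2HSV)
hs=cv2.cvtColor(cv2.imread('pics/s11.png'),cv2.COLOR_BGR2HSV)
for y in range(150,167,3):print(y,'s11',217+np.argmin(hs[y,217:232,1]))
print([ (y,386+int(np.argmin(h[y,386:404,1]))) for y in range(133,150,2)])
E
```

```text
0.0595 [393.7 148.2]
0.05 [394.5 145.2]
0.04 [395.2 142.1]
0.03 [396.  138.9]
0.02 [396.8 135.7]
[[392.0828303  148.35118378]] [[394.5921677  149.06060932]]
150 s11 225
153 s11 224
156 s11 224
159 s11 224
162 s11 224
165 s11 224
[(133, 398), (135, 397), (137, 397), (139, 396), (141, 396), (143, 395), (145, 395), (147, 394), (149, 394)]
```

Pin is upright and where predicted. Lower it into the block.

Request:
{"fn": "step_arm", "kwargs": {
  "moves": [
    [[2, 0, 25], [0, 0, -0.004], 0],
    [[2, 0, 50], [0, 0, -0.004], 0],
    [[2, 0, 65], [0, 0, -0.004], 0],
    [[2, 0, 80], [0, 0, -0.004], 0],
    [[2, 0, 95], [0, 0, -0.004], 0],
    [[2, 0, 105], [0, 0, -0.004], 0],
    [[2, 0, 110], [0, 0, -0.004], 0],
    [[2, 0, 110], [0, 0, -0.004], 0]
  ]
}}

```text
clock: 42.48
tcp_pos: [0.4777, 0.3726, 0.0732]
orientation: [0.0, 0.78, 0.626, -0.001]
wrist_force: [-0.5, 0.7, -0.9]
finger_gap: 0.0231
grip_force: 113.9
```

Request:
{"fn": "step_arm", "kwargs": {
  "moves": [
    [[0, 0, 0], [0, 0, 0], 0],
    [[0, 0, 1], [0, 0, 0], 0],
    [[0, 0, 1], [0, 0, 0], 0]
  ]
}}

```text
clock: 42.73
tcp_pos: [0.478, 0.3736, 0.0733]
orientation: [0.0, 0.78, 0.626, 0.001]
wrist_force: [0.6, 0.1, -1.1]
finger_gap: 0.0232
grip_force: 113.9
```

Request:
{"fn": "step_arm", "kwargs": {
  "moves": [
    [[0, 0, 1], [0, 0, 0], 0],
    [[0, 0, 1.5], [0, 0, 0], 0],
    [[0, 0, 1.5], [0, 0, 0], 0]
  ]
}}

```text
clock: 42.98
tcp_pos: [0.4779, 0.3737, 0.0722]
orientation: [0.0, 0.78, 0.626, 0.001]
wrist_force: [-0.5, -1.1, 3.7]
finger_gap: 0.0231
grip_force: 114.6
```

Request:
{"fn": "step_arm", "kwargs": {
  "moves": [
    [[0, 0, 0], [0, 0, 0], 60],
    [[0, 0, 0], [0, 0, 0], 60],
    [[0, 0, 0], [0, 0, 0], 60],
    [[0, 0, 0], [0, 0, 0], 60],
    [[0, 0, -30], [0, 0, 0], 60],
    [[0, 0, -70], [0, 0, 0], 60],
    [[0, 0, -110], [0, 0, 0], 60],
    [[0, 0, -150], [0, 0, 0], 60]
  ]
}}

```text
clock: 43.65
tcp_pos: [0.477, 0.3731, 0.2224]
orientation: [-0.0, 0.78, 0.626, -0.001]
wrist_force: [0.7, 0.7, 0.4]
finger_gap: 0.0602
grip_force: 0.0
```

Request:
{"fn": "step_arm", "kwargs": {
  "moves": [
    [[100, -150, -30], [0, 0, 0], 60],
    [[100, -150, -30], [0, 0, 0], 60],
    [[100, -150, -30], [0, 0, 0], 60],
    [[100, -150, -30], [0, 0, 0], 60],
    [[100, -150, -30], [0, 0, 0], 60],
    [[100, -150, -30], [0, 0, 0], 60],
    [[100, -150, -30], [0, 0, 0], 60]
  ]
}}

```text
clock: 44.23
tcp_pos: [0.3519, 0.5042, 0.2511]
orientation: [0.0, 0.779, 0.627, 0.0]
wrist_force: [0.3, 0.4, -0.6]
finger_gap: 0.0601
grip_force: 0.0
```

```bash
python3 - <<'E'
from sw import *
a=snap('scene','s15');b=snap('top','t15');st()
# diffs vs references
c8=cv2.imread('pics/s8.png')[:,:,::-1];t0=cv2.imread('pics/top0.png')[:,:,::-1]
def cmpr(n,x,y,w,h,i,j):
    r=cv2.matchTemplate(np.ascontiguousarray(j[y-4:y+h+4,x-4:x+w+4]),np.ascontiguousarray(i[y:y+h,x:x+w]),cv2.TM_CCOEFF_NORMED);_,m,_,l=cv2.minMaxLoc(r);print(n,'shift',l[0]-4,l[1]-4,'corr',round(m,3))
cmpr('puller top',120,195,30,30,t0,b)
cmpr('puller scene',384,148,20,40,c8,a)
cmpr('gouge handles scene',325,160,50,50,c8,a)
h=cv2.cvtColor(b,cv2.COLOR_RGB2HSV)
x0,y0=198,145
m=(h[...,1]<90)&(h[...,2]>110)
print('\n'.join(''.join('#' if q else '.' for q in r) for r in m[150:240,196:226]))
print('pivot,post,eye',proj('top',[[*P,.066],[*(P+.236*yr),.078],[*(P+.2545*yr),.062]]))
cv2.imwrite('pics/c15.png',np.hstack([cv2.resize(i[y:y+100,x:x+66,::-1],None,fx=6,fy=6,interpolation=cv2.INTER_CUBIC) for i,x,y in((a,290,140),(b,180,145))]))
E
```

```text
{'clock': 44.3333, 'tcp_pos': [0.3532, 0.5028, 0.2507], 'orientation': [0.0004, 0.78, 0.6257, -0.0004], 'wrist_force': [0.1053, 0.3252, 0.0358], 'finger_gap': 0.0603, 'grip_force': 0.0, 'joint_pos': [0.8282, 0.3896, 0.2028, 1.3848, -0.0006, 2.6176]}
puller top shift 0 0 corr 0.992
puller scene shift 0 0 corr 0.988
gouge handles scene shift 0 0 corr 0.927
..............................
..............................
..............................
..............................
..............................
..............................
..............................
..............................
..............................
............###...............
............####..............
..........#....##.............
..........#....##.............
..........##...##.............
..........######..............
..........######..............
..........######..............
..........######..............
..............##..............
..............###.............
..............###.............
..............###.............
..............##..............
..###.........###.............
[... 1449 characters left out ...]
........
.......#####..................
.......#####..................
#.##...#####..................
#####..#####..................
############..................
############..................
#############.................
################..............
#################.............
################..............
############..................
############..................
############..................
#####.######..................
......######..................
.....#######..................
....########..................
....########..................
.....#######..................
pivot,post,eye [[204.40135993 238.62911249]
 [209.0946861  166.64360595]
 [210.21693539 162.39686091]]
```

The puller is back in its block with zero shift from the start view. The keeper lies across the gouges, and the ring is at (209,162), against (210,162) expected for a hooked spring. Hand in.

```bash
python3 -c "
from workcell import env
print(env.hand_in())"
```

```text
the job is handed in; nothing more can be done
None
```

The job is handed in: all four gouges are home in their clips, the keeper's hook is on the anchor post, and the puller is back in its block. My last camera and force checks agreed with this; the hand-in gave no verdict.

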